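# Make the egg-roll iron ready: clear the rods, set the guide bar, lock the plate

## Task

Get the egg-roll iron ready for the next batch: put every rolling rod lying on the counter or plate flat into the aluminium rod tray, and lay the guide bar on the counter flush along the baking plate's blue-striped edge, not sticking out past the plate's corners. Lock the plate too: stand the orange key on the drive head, press and twist until its square shank drops fully home, turn it clockwise until the pointer is at the green mark, and only then turn the blue lock collar clockwise to its green mark. Finish with the key standing fully home in its stand again, and leave the other things on the counter where they are.

Things in the scene. Friction and masses are not known exactly. Their poses are not given: they have to be found in the camera images.
- iron: Fixed baking iron, 20 mm high. Black plate 220 x 260 mm (x, y), origin under its centre at counter level; its +y side is the blue-striped edge (vertical face at y +130 mm, 220 mm long along x). Joined on at y -130 to -230 mm is the grey lock bed with the drive head at x -60, y -180 and the lock collar at x +60, y -180 mm; a green locked mark lies on the +x side of each.
- drive (a joint): Angle (rad) of the steel drive head on the lock bed, 0 to 1.6 (stop), growing clockwise seen from above; at 0 its red pointer is along iron +y, at 1.57 on the green mark (iron +x). Starts at 0.1 to 0.7. Stiff: friction 0.25 N m, stays where left.
- drive_mouth (a point): Centre of the mouth of the square well in the top of the drive head, 56 mm above the counter, z up. The well is 28 mm wide, 30 mm deep, with a 3 mm lead-in chamfer round its mouth, and has sides along the iron's x and y when the drive is at 0 (any quarter turn fits). The head is 50 mm square on a 72 mm disc.
- collar (a joint): Angle (rad) of the blue captive lock collar, 0 to 1.6 (stop), growing clockwise seen from above; at 0 its red pointer is along iron +y, at 1.57 on the green mark (iron +x). Starts at 0.15 to 0.6. Friction 0.08 N m, stays where left.
- collar_grip (a point): On the collar's axis, 44 mm above the counter. The collar is a 54 mm ring, 16 mm high, round a 26 mm steel boss (top 50 mm above the counter), with two upright lugs, one at the pointer and one across from it, each 14 mm wide, 10 mm thick radially, tops 54 mm above the counter, 54 mm over their outer faces.
- key: Orange-handled square key, 0.22 kg. Origin: centre of the underside of its flange (46 mm disc, 6 mm thick), z up. Below: 24 mm square shank, sides along x and y, 30 mm long, last 4 mm stepped to 18 mm. Above: flat handle 64 mm along x, 16 mm thick in y, z 6 to 50 mm. Home in well or stand, the flange rests on the mouth; in the well it has about 0.18 rad of twist play.
- stand: Fixed grey key stand, 70 mm square, 40 mm high, with a 34 mm square through hole, sides along its x and y; origin under its centre. The key starts in it with its handle nearly along the stand's x.
- stand_mouth (a point): Centre of the stand's hole at its top, 40 mm above the counter.
- bar: Guide bar, 0.3 kg: aluminium straightedge 160 mm long (x), 24 mm wide (y), 18 mm high, with a wooden grip rib on top, 60 mm long (x), 12 mm thick (y), from z 18 to 70 mm. Origin under its centre. Its two long sides are alike.
- tray: Fixed aluminium rod tray, 190 x 210 mm (x, y) outside, walls 5 mm thick, rim 22 mm above the counter, floor 5 mm. Origin under its centre. Rods fit only lengthwise along its x, four side by side.
- rod1: Rolling rod, 150 mm long along x, 0.12 kg: 16 mm round steel rod with a 24 mm square wooden block, 22 mm long, at each end. Origin at its centre, 12 mm above what it lies on. May be absent.
- rod2: Rolling rod, 150 mm long along x, 0.12 kg: 16 mm round steel rod with a 24 mm square wooden block, 22 mm long, at each end. Origin at its centre, 12 mm above what it lies on. May be absent.
- rod3: Rolling rod, 150 mm long along x, 0.12 kg: 16 mm round steel rod with a 24 mm square wooden block, 22 mm long, at each end. Origin at its centre, 12 mm above what it lies on. May be absent.
- rod4: Rolling rod, 150 mm long along x, 0.12 kg: 16 mm round steel rod with a 24 mm square wooden block, 22 mm long, at each end. Origin at its centre, 12 mm above what it lies on. May be absent.
- oil_bottle: Bystander, leave alone: amber oil bottle, 64 mm across, 190 mm tall; origin under its centre.
- sesame_jar: Bystander, leave alone: glass jar, 72 mm across, 100 mm tall; origin under its centre.
- bowl: Bystander, leave alone: white bowl, 120 mm across, 50 mm tall; origin under its centre.
- mug: Bystander, leave alone: blue mug, 76 mm across, 90 mm tall; origin under its centre.
- tin: Bystander, leave alone: red tin, 100 mm across, 120 mm tall; origin under its centre.
- card_box: Bystander, leave alone: cardboard carton 100 x 70 x 60 mm (x, y, z); origin under its centre.
Things that resemble listed ones, but are neither listed nor needed, are in the scene too. What is shaped like the rod4 but yellow is not meant.

How it is judged (in metres and radians):
On the way, in this order (a step that is already met when the one before it is completed fails the run):
1. the key has dropped fully home in the drive head (z of key in the frame of drive_mouth between -0.006 and 0.005 m and horizontal distance between key and drive_mouth below 0.005 m and angle between key's own z axis and vertical below 0.12 rad), for 0.1 s.
2. the key, still home, has turned the drive head to its green mark, the collar not yet at its own (all of step 1 and value of joint drive above 1.45 rad and value of joint collar below 1.2 rad), for 0.1 s.
3. the lock collar has been turned to its green mark (value of joint collar above 1.45 rad), for 0.2 s.
At the end, for the whole second after the job is handed in: All rods present flat in the tray (centre within 40 mm lengthwise, 95 mm crosswise of its centre); bar on the counter along the blue edge, gap under 3.5 mm, within 0.03 rad, centre within 35 mm of the edge's middle; drive and collar past 1.45 rad; key upright, home in its stand; all at rest (x of rod1 in the frame of tray between -0.04 and 0.04 m and y of rod1 in the frame of tray between -0.095 and 0.095 m and z of rod1 in the frame of tray between 0.005 and 0.03 m and linear speed of each of rod1, rod2, rod3, rod4, bar, key below 0.02 m/s and x of rod2 in the frame of tray between -0.04 and 0.04 m and y of rod2 in the frame of tray between -0.095 and 0.095 m and z of rod2 in the frame of tray between 0.005 and 0.03 m and x of rod3 in the frame of tray between -0.04 and 0.04 m and y of rod3 in the frame of tray between -0.095 and 0.095 m and z of rod3 in the frame of tray between 0.005 and 0.03 m and x of rod4 in the frame of tray between -0.04 and 0.04 m and y of rod4 in the frame of tray between -0.095 and 0.095 m and z of rod4 in the frame of tray between 0.005 and 0.03 m and y of bar in the frame of iron between 0.138 and 0.1455 m and x of bar in the frame of iron between -0.035 and 0.035 m and angle between the x axis of bar and the x axis of iron, either way round below 0.03 rad and height (world z) of bar below 0.005 m and angle between bar's own z axis and vertical below 0.08 rad and value of joint each of drive, collar above 1.45 rad and z of key in the frame of stand_mouth between -0.006 and 0.005 m and horizontal distance between key and stand_mouth below 0.008 m and angle between key's own z axis and vertical below 0.12 rad); the robot touches nothing.
It fails at once if a bystander is shoved more than 60 mm (distance of any of oil_bottle, sesame_jar, bowl, mug, tin, card_box from where it was at the start of the episode above 0.06 m).
It fails at once if a bystander is knocked over (angle between any of oil_bottle, sesame_jar, bowl, mug, tin, card_box's own z axis and vertical above 0.6 rad).
Of rod1, rod2, rod3, rod4 only 2 to 4 are there at a start; the rules pass over those that are not, and their reading is None.
At some moment in a run one of rod1, rod2, rod3, rod4, bar may be knocked a few centimetres aside while the robot is not near it.
It also fails if it takes over 210 s, if anything falls off the work surface, if the arm or the gripper's body presses on something with over 40 N, if the wrist force passes 120 N, or if a joint passes its speed limit or range.

## Robot

A 6-joint arm with a two-finger parallel gripper is mounted at the origin on the work surface. World frame = base frame: x ahead of the robot, y to its left, z up, the work surface at z = 0. Lengths are in m, angles in degrees, forces in N, time in s.
With the tool pointing down it reaches from about 0.4 to 0.825 m from the base axis. Payload 7 kg.
Tool frame: the origin (TCP) lies midway between the tips of the shut fingers; the grasp point (between the pads) lies 19 mm behind it; z points along the fingers, x is the direction in which the jaws open and shut, and the axes are right-handed (so a half turn about z gives the same grasp; the last joint's range is limited). The gripper opens to 88 mm and grips with 3 to 60 N. Pads are 19 mm wide; open, the fingers measure 130 mm over their backs; the gripper's body (78 mm by 193 mm) begins 47 mm behind the grasp point.
Start: joints at [86.293, 20.546, 0.682, 0, -70.136, -16.507], TCP at [0.233, 0.633, 0.202] pointing down, gripper open.
Joint ranges: [-176.03, 176.03], [-82.01, 121.73], [-58.28, 71.71], [-173.87, 95.51], [-174.79, -0.11], [-173.66, 173.66]. Speed limits (degrees/s): [136.94, 136.94, 172.46, 180, 180, 180].

## Interface

Orientations are given as [roll, pitch, yaw] about the fixed x, y, z axes, in that order (R = Rz(yaw) Ry(pitch) Rx(roll)).
In Python, from plant import ctrl, vision, nets gives the robot as it stands.
- The arm moves only by the shell command python3 -m jog 'ROWS'. ROWS is text: rows parted by semicolons, each of 7 numbers parted by spaces: the turn, a rotation vector about the tool's x, y, z in units of 0.1 rad (1.0 is 0.1 rad), then the shift along the tool's x, y, z in units of 4 cm (1.0 is 4 cm), then the opening, from -1 (shut) to 1 (fully open). In form: rx ry rz x y z jaw; .... A call has 1 to 8 rows; each row shifts and turns the commanded pose from where the row before left it, along the tool's axes as they then stand; what a row does not reach is not made up. A row lasts 1/8 s, in which the tool goes at most 62.5 mm and 10.7 degrees, less where a joint would pass 70% of its speed; a pose out of reach is approached as far as the arm can. A call with a number of a shift or a turn outside -1 to 1 is refused whole. A call with a gripper value outside its range is refused whole. The fingers move at their own pace and stop on an object; the grip force is fixed at half the most. Time passes only in rows, so rows that do not move let the fingers close. It gives the time, the measured TCP pose, the force and the opening at its end, in the units of the state.
- ctrl.get_obs(): the state, without advancing time (a new reading comes with each control period).
- vision.snapshot(name): name is "scene" or "side" or "wrist"; returns (picture, depth): 384x512x3 uint8, red, green, blue; 384x512 float32, m along the optical axis (not along the pixel's ray), 0 where there is no reading.
- vision.camera_info(name): a dict with "camera_matrix" (3x3 intrinsics, pixels), "D" ([k1, k2, p1, p2, k3] as OpenCV has them; the pictures are not rectified), "camera_from_world" (4x4, takes a point from world to camera coordinates); the wrist camera has in their place "tool_from_camera" (4x4, takes a point from camera to tool coordinates, whose origin is the TCP and whose axes are the tool frame's). Camera axes: x right, y down, z forward; pixel columns grow to the right and rows downward; lengths in m; the calibration is good to about 2 mm. A picture is of the moment at which its call begins: read the wrist's pose just before it. camera_info takes no time and is no camera call.
- ctrl.close_job(): hands the job in, once; it reports no verdict.
Trained networks look in the newest picture that a camera, given by its name, has taken for a name from the list of things; names that differ only in an ending like _2 or _b are one class to them, and where a whole thing is asked for, a point or a joint stands for the part that bears it (a point fixed in the world has none). Each returns a list of dicts, best first, with "score" (0 to 1); they miss things now and then, are a little off and sometimes report something else, mostly with a low value. They report only what shows in the picture. A call takes as long as a camera call. They do not tell look-alikes from the thing itself.
- nets.boxes_of(target, camera): "location" ([x, y, z] in m, in world coordinates, good to about 4 mm: the middle of the surface that is visible of it).
The state is a dict: "clock": time; "joint_pos": joint angles; "qvel": joint speeds; "tau": joint torques, N m; "tool_pos": TCP position; "orientation": TCP orientation; "force": force on the tool from outside, world axes, zero at the start; "moment": the same for the moment, N m; "opening": finger opening in m.
Only numpy, scipy, OpenCV 4.12 (cv2) and the standard library are available. Lean on these libraries where they do the work, as an engineer would, in place of code of your own. Each camera call takes 0.05 s, during which the arm holds its last target.

## Working session

There is one attempt and no reset: what is moved stays moved. The work goes in short steps, Python scripts to look and compute and a shell command to move; the robot and the scene stay as the last step left them, time stands still between calls to the robot, and variables do not carry over. Pictures are saved under pics/ and viewed, and the job is handed in when it is done.

```bash
ls; mkdir -p pics
python3 - <<'E'
from plant import ctrl,vision,nets
import cv2
print(ctrl.get_obs())
for n in ("scene","side","wrist"):
    p,d=vision.snapshot(n); cv2.imwrite(f"pics/{n}0.png",p[:,:,::-1])
    ci=vision.camera_info(n); print(n,{k:(v.tolist() if hasattr(v,'tolist') else v) for k,v in ci.items()})
E
```

```text
pics
{'clock': 0.0, 'joint_pos': array([ 8.62941767e+01,  2.05901983e+01,  6.33866592e-01, -1.87113920e-02,
       -7.01349493e+01, -1.65064555e+01]), 'qvel': array([ 0.01584724, -0.02954397,  0.0134765 ,  0.00772545,  0.04237133,
       -0.04164413]), 'tau': array([ 2.96361559e-04, -5.82723570e+01,  2.93050611e+01,  6.99729413e+00,
        7.00452380e-03, -1.61287462e-04]), 'tool_pos': array([0.23307238, 0.63293038, 0.20124181]), 'orientation': array([-1.79990928e+02, -9.25171698e-02, -1.10218658e+02]), 'force': array([-0.09352739,  0.85093347, -0.16105937]), 'moment': array([-0.01913178,  0.05968482, -0.02359796]), 'opening': 0.08768892120021732}
scene {'camera_matrix': [[357.9752723876006, 0.0, 255.28673622546162], [0.0, 357.9752723876006, 188.45369210243396], [0.0, 0.0, 1.0]], 'D': [-0.054972101344355255, 0.0, 0.0, 0.0, 0.0], 'camera_from_world': [[0.8286652665938062, 0.5597265033598376, 0.004485239969708803, -0.42671262133584814], [0.47082806235880276, -0.6926744529364202, -0.54637261822376, -0.18630498027849768], [-0.30271242398763804, 0.4548717881841002, -0.8375302052330577, 1
[... 331 characters left out ...]
18835], [-0.23658490461281037, 0.5677523437273935, -0.7884699481282713, 0.15831509279974718], [0.31751152705571745, -0.7217767394069732, -0.614999811900609, 1.5696704261090606], [0.0, 0.0, 0.0, 1.0]]}
wrist {'camera_matrix': [[294.06646257484005, 0.0, 258.1938471919576], [0.0, 294.06646257484005, 196.32807143433553], [0.0, 0.0, 1.0]], 'D': [-0.04317584709889349, 0.0, 0.0, 0.0, 0.0], 'tool_from_camera': [[0.9999993706171547, -0.0011119744196292035, -0.00014925878294897842, 0.0010546376112592348], [0.0011101538140094532, 0.9614542228487252, 0.2749628064390949, -0.07405836709234381], [-0.00016224611994618501, -0.2749627990824286, 0.9614548521885738, -0.18115965568396297], [0.0, 0.0, 0.0, 1.0]]}
```

View pics/scene0.png

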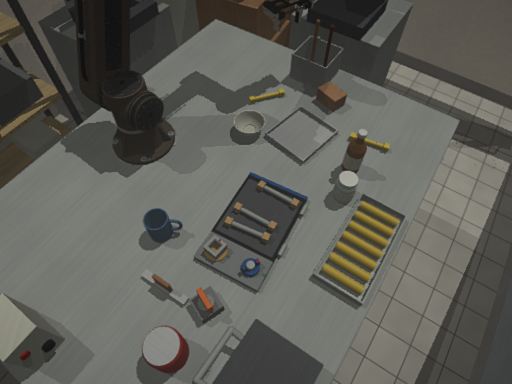

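View pics/side0.png

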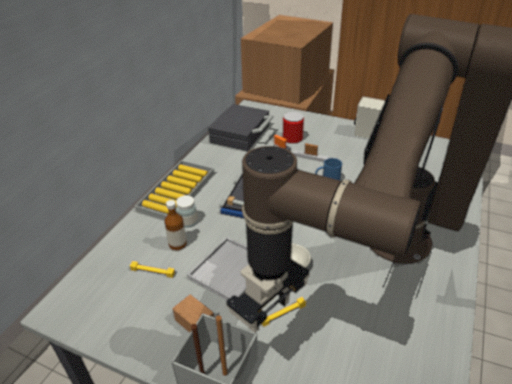

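View pics/wrist0.png

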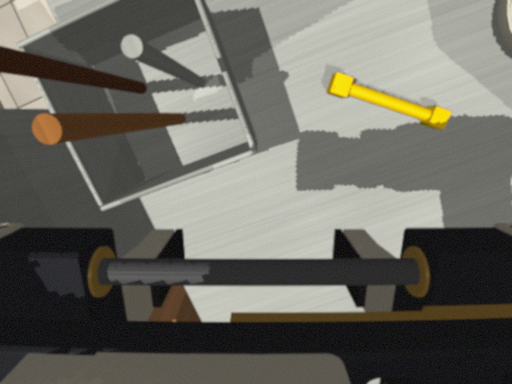

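```bash
cat > h.py <<'E'
import numpy as np, cv2
from plant import ctrl,vision,nets
from scipy.spatial.transform import Rotation as R
def toolT():
    o=ctrl.get_obs(); T=np.eye(4); T[:3,:3]=R.from_euler('xyz',o['orientation'],degrees=True).as_matrix(); T[:3,3]=o['tool_pos']; return T
def cam(n,T=None):
    c=vision.camera_info(n); K=np.array(c['camera_matrix']); D=np.array(c['D'])
    if n=='wrist': W=(toolT() if T is None else T)@np.array(c['tool_from_camera'])
    else: W=np.linalg.inv(np.array(c['camera_from_world']))
    return K,D,W   # W world_from_cam
def snap(n):
    T=toolT(); p,d=vision.snapshot(n); K,D,W=cam(n,T); return p,d,K,D,W
def cloud(d,K,D,W):
    h,w=d.shape; u,v=np.meshgrid(np.arange(w),np.arange(h))
    q=cv2.undistortPoints(np.stack([u,v],-1).reshape(-1,1,2).astype(np.float64),K,D).reshape(h,w,2)
    P=np.concatenate([q*d[...,None],d[...,None]],-1)@W[:3,:3].T+W[:3,3]
    P[d<=0]=np.nan
    return P
def planepix(uv,z,K,D,W):
    q=cv2.undistortPoints(np.array(uv,float).reshape(-1,1,2),K,D).reshape(-1,2)
    r=np.c_[q,np.ones(len(q))]@W[:3,:3].T; o=W[:3,3]
    return o+r*((z-o[2])/r[:,2])[:,None]
def proj(P,K,D,W):
    C=np.linalg.inv(W); return cv2.projectPoints(np.array(P,float).reshape(-1,3),cv2.Rodrigues(C[:3,:3])[0],C[:3,3],K,D)[0].reshape(-1,2)
def topdown(p,P,x0,x1,y0,y1,mm=1.0,zmin=-0.05,zmax=0.5):
    # orthographic: col = x, row = -y
    W=int((x1-x0)*1000/mm);H=int((y1-y0)*1000/mm); im=np.zeros((H,W,3),np.uint8); zb=np.full((H,W),-9.)
    m=np.isfinite(P[...,2])&(P[...,2]<zmax)
    X=P[m];c=p[m]
    i=((y1-X[:,1])*1000/mm).astype(int); j=((X[:,0]-x0)*1000/mm).astype(int)
    k=(i>=0)&(i<H)&(j>=0)&(j<W); i,j,X,c=i[k],j[k],X[k],c[k]
    o=np.argsort(X[:,2]); im[i[o],j[o]]=c[o]; zb[i[o],j[o]]=X[o,2]
    return im,zb
E
python3 - <<'E'
from h import *
p,d,K,D,W=snap('scene')
np.savez('s0.npz',p=p,d=d)
for t in ['iron','drive','drive_mouth','collar','key','stand','bar','tray','rod1','oil_bottle','sesame_jar','bowl','mug','tin','card_box']:
    r=nets.boxes_of(t,'scene')
    print(t,[(round(x['score'],2),np.round(x['location'],3).tolist(),proj(x['location'],K,D,W)[0].astype(int).tolist()) for x in r[:7]])
c=p[170:330,130:330]; cv2.imwrite('pics/c1.png',cv2.resize(c[:,:,::-1],None,fx=4,fy=3.75,interpolation=cv2.INTER_CUBIC))
c=p[70:200,220:400]; cv2.imwrite('pics/c2.png',cv2.resize(c[:,:,::-1],None,fx=4,fy=4,interpolation=cv2.INTER_CUBIC))
E
```

```text
iron [(0.72, [0.486, 0.359, 0.006], [301, 133]), (0.56, [0.567, -0.118, 0.021], [248, 236])]
drive [(0.55, [0.51, -0.212, 0.044], [214, 247])]
drive_mouth [(0.96, [0.514, -0.212, 0.044], [215, 248])]
collar [(0.34, [0.6, -0.357, 0.041], [208, 305])]
key [(0.54, [0.59, -0.361, 0.084], [202, 299])]
stand [(0.55, [0.598, -0.359, 0.041], [207, 305])]
bar [(0.81, [0.461, -0.384, 0.017], [165, 287])]
tray [(0.75, [0.486, 0.359, 0.004], [301, 133])]
rod1 [(0.74, [0.729, 0.463, 0.019], [372, 141]), (0.67, [0.554, -0.104, 0.04], [247, 228]), (0.64, [0.264, 0.451, 0.02], [266, 94]), (0.6, [0.57, 0.057, 0.04], [278, 194]), (0.52, [0.55, -0.059, 0.036], [254, 218])]
oil_bottle [(0.86, [0.71, 0.301, 0.109], [354, 152])]
sesame_jar [(0.84, [0.741, 0.187, 0.08], [346, 185])]
bowl [(0.97, [0.291, 0.283, 0.025], [248, 121])]
mug [(0.74, [0.326, -0.25, 0.053], [159, 224])]
tin [(0.76, [0.598, -0.509, 0.12], [164, 348]), (0.75, [0.553, -0.1, 0.042], [247, 227]), (0.34, [0.293, 0.282, 0.026], [248, 121])]
card_box [(0.69, [0.494, 0.565, 0.057], [330, 93])]
```

View pics/c1.png

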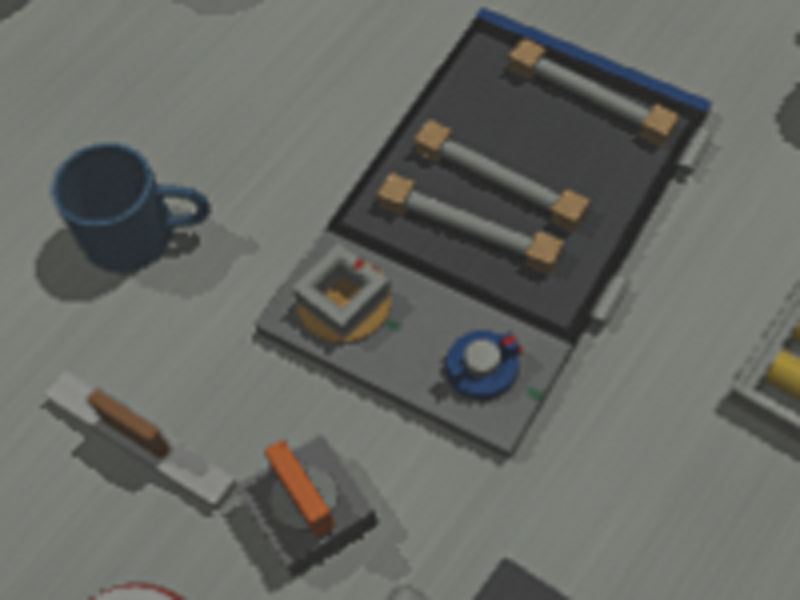

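View pics/c2.png

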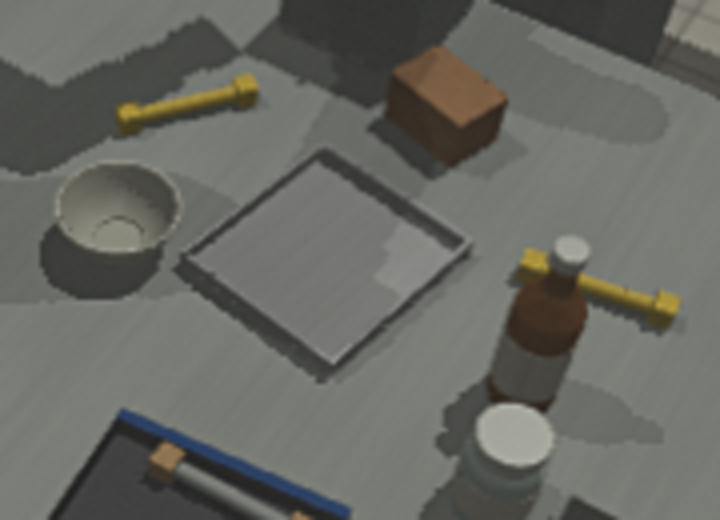

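Run:
```python
from h import *
z=np.load('s0.npz');p,d=z['p'],z['d'];K,D,W=cam('scene')
P=cloud(d,K,D,W)
im,zb=topdown(p,P,0.2,0.9,-0.6,0.6,2.0)
cv2.imwrite('pics/td.png',cv2.resize(np.clip(im.astype(int)*1.6,0,255).astype(np.uint8)[:,:,::-1],None,fx=1,fy=1))
# iron corners
def cp(x,y): return (130+x/4,170+y/3.75)
c=planepix([cp(482,10),cp(708,103),cp(576,338),cp(333,230)],0.02,K,D,W)
print(c.round(3)); print(np.linalg.norm(np.roll(c,-1,0)-c,axis=1), c.mean(0))
b=(c[1]-c[0])/2+(c[2]-c[3])/2; print('yaw',np.degrees(np.arctan2(b[1],b[0])))
def c2(x,y): return (220+x/4,70+y/4)
t=planepix([c2(323,149),c2(472,241),c2(333,365),c2(181,256)],0.022,K,D,W);print(t.round(3),np.linalg.norm(np.roll(t,-1,0)-t,axis=1), t.mean(0))
e=t[1]-t[0];print('tray edge',np.degrees(np.arctan2(e[1],e[0])))
```

```text
[[ 0.434  0.09   0.02 ]
 [ 0.648  0.112  0.02 ]
 [ 0.675 -0.137  0.02 ]
 [ 0.465 -0.163  0.02 ]]
[0.21469857 0.25020967 0.21121308 0.25477955] [ 0.55551327 -0.02449898  0.02      ]
yaw 6.544129842110853
[[0.419 0.466 0.022]
 [0.598 0.44  0.022]
 [0.562 0.236 0.022]
 [0.38  0.267 0.022]] [0.18073028 0.20720748 0.18514635 0.20267814] [0.48951893 0.35217728 0.022     ]
tray edge -8.353129632724784
```

View pics/td.png

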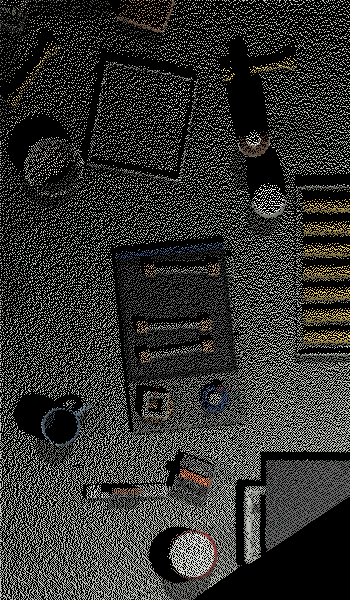

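```bash
cat > go.py <<'E'
# prints how far to go: python3 go.py x y z yaw [n]
import sys; from h import *
a=sys.argv[1:]; tgt=np.array([float(v) for v in a[:3]]); T=toolT()
yaw0=np.degrees(np.arctan2(T[1,0],T[0,0])); yaw=float(a[3]) if len(a)>3 and a[3]!='-' else yaw0
n=int(a[4]) if len(a)>4 else None
dy=(yaw-yaw0+180)%360-180
d=tgt-T[:3,3]; rz=-np.radians(dy)/0.1
if n is None: n=int(np.ceil(max(abs(rz)/1.0,np.abs(d).max()/0.04/0.95,1)))
ideal=lambda y:np.array([[np.cos(y),np.sin(y),0],[np.sin(y),-np.cos(y),0],[0,0,-1]])
print('at',T[:3,3].round(4),'yaw',round(yaw0,2),'tilt',np.degrees(np.arccos(-T[2,2])).round(2),'total rz',round(rz,2),'n',n)
tot=ideal(np.radians(yaw0)).T@d/0.04
print('shift units in current axes (no turn):',tot.round(3))
pr=[]
# turn rz/n each row; shift along axes before the row's turn
for k in range(n):
    y=np.radians(yaw0+dy*k/n); s=ideal(y).T@(d/n)/0.04
    pr.append("0 0 %.2f %.2f %.2f %.2f"%(rz/n,*s))
print('; '.join(pr))
E
python3 go.py 0.555 0.03 0.30 -173.5
```

```text
at [0.2333 0.6334 0.2022] yaw -110.22 tilt 0.01 total rz 11.05 n 16
shift units in current axes (no turn): [ 11.377 -12.761  -2.445]
0 0 0.69 0.71 -0.80 -0.15; 0 0 0.69 0.65 -0.84 -0.15; 0 0 0.69 0.59 -0.89 -0.15; 0 0 0.69 0.53 -0.93 -0.15; 0 0 0.69 0.47 -0.96 -0.15; 0 0 0.69 0.40 -0.99 -0.15; 0 0 0.69 0.33 -1.02 -0.15; 0 0 0.69 0.26 -1.04 -0.15; 0 0 0.69 0.19 -1.05 -0.15; 0 0 0.69 0.11 -1.06 -0.15; 0 0 0.69 0.04 -1.07 -0.15; 0 0 0.69 -0.03 -1.07 -0.15; 0 0 0.69 -0.11 -1.06 -0.15; 0 0 0.69 -0.18 -1.05 -0.15; 0 0 0.69 -0.25 -1.04 -0.15; 0 0 0.69 -0.32 -1.02 -0.15
```

```bash
python3 -m jog '0 0 0 0 0 -1 1; 0 0 0 0 0 -1 1; 0 0 0.8 0.6 -0.65 0 1; 0 0 0.8 0.55 -0.7 0 1; 0 0 0.8 0.5 -0.75 0 1; 0 0 0.8 0.45 -0.8 0 1; 0 0 0.8 0.4 -0.8 0 1; 0 0 0.8 0.35 -0.85 0 1'; python3 go.py 0.555 0.03 0.30 -173.5
```

```text
clock: 1.95
tool_pos: [0.329, 0.4382, 0.2823]
orientation: [180.0, 0.0, -137.9]
force: [0.3, 0.6, 0.2]
opening: 0.0875
at [0.329  0.4382 0.2823] yaw -137.86 tilt 0.02 total rz 6.22 n 11
shift units in current axes (no turn): [  2.659 -11.358  -0.442]
0 0 0.57 0.24 -1.03 -0.04; 0 0 0.57 0.18 -1.04 -0.04; 0 0 0.57 0.12 -1.05 -0.04; 0 0 0.57 0.06 -1.06 -0.04; 0 0 0.57 0.00 -1.06 -0.04; 0 0 0.57 -0.06 -1.06 -0.04; 0 0 0.57 -0.12 -1.05 -0.04; 0 0 0.57 -0.18 -1.05 -0.04; 0 0 0.57 -0.23 -1.03 -0.04; 0 0 0.57 -0.29 -1.02 -0.04; 0 0 0.57 -0.35 -1.00 -0.04
```

```bash
python3 -m jog '0 0 0.8 0.2 -1 0 1; 0 0 0.8 0.15 -1 0 1; 0 0 0.8 0.1 -1 0 1; 0 0 0.8 0 -1 0 1; 0 0 0.8 -0.1 -1 0 1; 0 0 0.8 -0.15 -1 0 1; 0 0 0.7 -0.2 -1 0 1; 0 0 0.7 -0.3 -1 0 1'; python3 go.py 0.555 0.03 0.30 -173.5
```

```text
clock: 2.95
tool_pos: [0.4834, 0.1526, 0.2825]
orientation: [180.0, 0.0, -173.4]
force: [0.9, 0.6, -0.0]
opening: 0.0875
at [0.4834 0.1526 0.2825] yaw -173.36 tilt 0.04 total rz 0.03 n 4
shift units in current axes (no turn): [-1.423 -3.251 -0.438]
0 0 0.01 -0.36 -0.81 -0.11; 0 0 0.01 -0.36 -0.81 -0.11; 0 0 0.01 -0.36 -0.81 -0.11; 0 0 0.01 -0.36 -0.81 -0.11
```

```bash
python3 -m jog '0 0 0 -0.36 -0.81 -0.1 1; 0 0 0 -0.36 -0.81 -0.1 1; 0 0 0 -0.36 -0.81 -0.1 1; 0 0 0 -0.36 -0.81 -0.1 1;0 0 0 0 0 0 1;0 0 0 0 0 0 1'
python3 - <<'E'
from h import *
p,d,K,D,W=snap('wrist'); np.savez('w1.npz',p=p,d=d,W=W)
cv2.imwrite('pics/w1.png',p[:,:,::-1]); print(ctrl.get_obs()['tool_pos'])
for t in ['rod1','drive','collar','iron','key','bar']:
    r=nets.boxes_of(t,'wrist')
    print(t,[(round(x['score'],2),np.round(x['location'],3).tolist(),proj(x['location'],K,D,W)[0].astype(int).tolist()) for x in r[:5]])
E
```

```text
clock: 3.7
tool_pos: [0.5552, 0.0319, 0.298]
orientation: [180.0, -0.0, -173.3]
force: [-0.8, -0.3, 0.4]
opening: 0.0877
[0.55512589 0.03222155 0.29809826]
rod1 [(0.73, [0.56, 0.06, 0.041], [252, 182]), (0.66, [0.683, 0.298, 0.053], [165, 310]), (0.65, [0.546, -0.05, 0.04], [270, 109]), (0.59, [0.55, -0.103, 0.04], [272, 69]), (0.54, [0.268, 0.456, 0.02], [373, 383])]
drive [(0.87, [0.511, -0.184, 0.032], [308, 11])]
collar [(0.65, [0.624, -0.177, 0.033], [224, 6])]
iron [(0.7, [0.556, -0.072, 0.022], [265, 92])]
key [(0.26, [0.685, 0.296, 0.053], [164, 308])]
bar [(0.49, [0.627, -0.175, 0.034], [222, 7])]
```

View pics/w1.png

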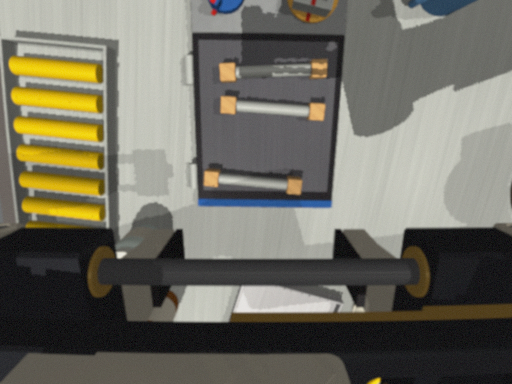

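Run:
```python
from h import *
z=np.load('w1.npz');p,d,W=z['p'],z['d'],z['W'];K,D,_=cam('wrist')
P=cloud(d,K,D,W)
hsv=cv2.cvtColor(p,cv2.COLOR_RGB2HSV)
# wood blocks
m=((hsv[...,0]>5)&(hsv[...,0]<22)&(hsv[...,1]>90)&(hsv[...,2]>90)&(P[...,2]>0.03)&(P[...,2]<0.05)&(P[...,0]>0.4)&(P[...,1]<0.13)&(P[...,1]>-0.14)).astype(np.uint8)
n,l,s,c=cv2.connectedComponentsWithStats(m)
for i in range(1,n):
    if s[i,4]>20: 
        q=P[l==i]; print(c[i].round(1),s[i,4],np.nanmedian(q,0).round(4), ((np.nanmin(q,0)+np.nanmax(q,0))/2).round(4), 'plane.044',planepix([c[i]],.044,K,D,W).round(4))
# counter & plate z
print('plate z',np.nanmedian(P[125:165,230:300,2]),'counter z',np.nanmedian(P[100:200,390:420,2]))
# blue
b=((hsv[...,0]>100)&(hsv[...,0]<125)&(hsv[...,1]>150)&(P[...,1]>0.05)&(P[...,2]>0.015)&(P[...,2]<0.03))
ys,xs=np.nonzero(b);print('blue',xs.min(),xs.max(),ys.min(),ys.max())
q=P[b];v=q[:,:2]-q[:,:2].mean(0);u=np.linalg.svd(v,full_matrices=False)[2][0];t=v@u;print(q.mean(0),np.degrees(np.arctan2(u[1],u[0])),t.min(),t.max())
crop=p[0:215,180:360];cv2.imwrite('pics/w1c.png',cv2.resize(crop[:,:,::-1],None,fx=3.3,fy=2.75,interpolation=cv2.INTER_CUBIC))
```

```text
[318.5  68.3] 299 [ 0.4872 -0.1119  0.0424] [ 0.4867 -0.1121  0.0375] plane.044 [[ 0.4874 -0.1116  0.044 ]]
[227.1  71.9] 301 [ 0.6124 -0.0923  0.0423] [ 0.6124 -0.0927  0.0378] plane.044 [[ 0.6123 -0.092   0.044 ]]
[228.1 104.3] 270 [ 0.6069 -0.0491  0.0423] [ 0.6075 -0.0492  0.0381] plane.044 [[ 0.607  -0.0491  0.044 ]]
[316.1 111.1] 259 [ 0.4809 -0.0547  0.0423] [ 0.4807 -0.0545  0.0383] plane.044 [[ 0.4813 -0.0546  0.044 ]]
[211.1 177.7] 240 [0.6232 0.0603 0.0423] [0.6234 0.0614 0.0376] plane.044 [[0.623  0.0599 0.044 ]]
[294.1 185.8] 226 [0.4961 0.058  0.0425] [0.4957 0.059  0.0388] plane.044 [[0.4964 0.0578 0.044 ]]
plate z 0.019173961946738705 counter z -0.001195019845976808
blue 199 330 199 206
[0.53563828 0.09646286 0.01934021] -173.9999089344058 -0.10835478927425081 0.10649888611982679
```

View pics/w1c.png

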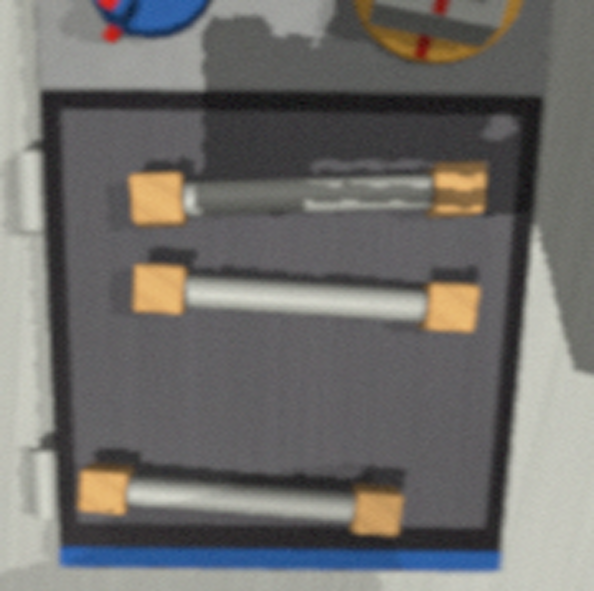

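```bash
python3 go.py 0.5441 -0.0519 0.12 -87.5 16
```

```text
at [0.5553 0.0324 0.2983] yaw -173.19 tilt 0.01 total rz -14.96 n 16
shift units in current axes (no turn): [ 0.527 -2.06   4.458]
0 0 -0.93 0.03 -0.13 0.28; 0 0 -0.93 0.04 -0.13 0.28; 0 0 -0.93 0.06 -0.12 0.28; 0 0 -0.93 0.07 -0.11 0.28; 0 0 -0.93 0.08 -0.11 0.28; 0 0 -0.93 0.09 -0.10 0.28; 0 0 -0.93 0.10 -0.09 0.28; 0 0 -0.93 0.10 -0.08 0.28; 0 0 -0.93 0.11 -0.07 0.28; 0 0 -0.93 0.12 -0.06 0.28; 0 0 -0.93 0.12 -0.05 0.28; 0 0 -0.93 0.13 -0.04 0.28; 0 0 -0.93 0.13 -0.03 0.28; 0 0 -0.93 0.13 -0.01 0.28; 0 0 -0.93 0.13 -0.00 0.28; 0 0 -0.93 0.13 0.01 0.28
```

```bash
python3 -m jog '0 0 -0.95 0.03 -0.13 0.3 -0.32; 0 0 -0.95 0.04 -0.13 0.3 -0.32; 0 0 -0.95 0.06 -0.12 0.3 -0.32; 0 0 -0.95 0.07 -0.11 0.3 -0.32; 0 0 -0.95 0.08 -0.11 0.3 -0.32; 0 0 -0.95 0.09 -0.1 0.3 -0.32; 0 0 -0.95 0.1 -0.09 0.3 -0.32; 0 0 -0.95 0.1 -0.08 0.3 -0.32'; python3 -m jog '0 0 -0.92 0.11 -0.07 0.28 -0.32; 0 0 -0.92 0.12 -0.06 0.28 -0.32; 0 0 -0.92 0.12 -0.05 0.28 -0.32; 0 0 -0.92 0.13 -0.04 0.28 -0.32; 0 0 -0.92 0.13 -0.03 0.28 -0.32; 0 0 -0.92 0.13 -0.01 0.2 -0.32; 0 0 -0.92 0.13 0 0.2 -0.32; 0 0 -0.92 0.13 0 0.2 -0.32';python3 go.py 0.5441 -0.0519 0.024 -87.5
```

```text
clock: 5.05
tool_pos: [0.5498, -0.0103, 0.2019]
orientation: [-180.0, 0.0, -129.5]
force: [1.2, 0.1, -0.3]
opening: 0.03
clock: 6.05
tool_pos: [0.545, -0.0521, 0.122]
orientation: [-180.0, -0.0, -87.3]
force: [0.1, -0.1, -0.1]
opening: 0.0295
at [ 0.545  -0.0521  0.122 ] yaw -87.32 tilt 0.01 total rz 0.03 n 3
shift units in current axes (no turn): [-0.007  0.021  2.45 ]
0 0 0.01 -0.00 0.01 0.82; 0 0 0.01 -0.00 0.01 0.82; 0 0 0.01 -0.00 0.01 0.82
```

```bash
python3 -m jog '0 0 0 0 0.02 0.75 -0.32; 0 0 0 0 0 0.75 -0.32; 0 0 0 0 0 0.6 -0.32; 0 0 0 0 0 0.33 -0.32; 0 0 0 0 0 0 -0.32; 0 0 0 0 0 0 -1; 0 0 0 0 0 0 -1; 0 0 0 0 0 0 -1'; python3 -m jog '0 0 0 0 0 -0.5 -1; 0 0 0 0 0 -1 -1;0 0 0 0 0 -1 -1;0 0 0 0 0 -1 -1'; python3 go.py 0.43 0.34 0.25 -98.35
```

```text
clock: 7.05
tool_pos: [0.5446, -0.0522, 0.0256]
orientation: [-179.9, 0.0, -87.5]
force: [0.2, -0.1, 1.5]
opening: 0.0051
clock: 7.55
tool_pos: [0.544, -0.0523, 0.1667]
orientation: [-180.0, 0.0, -87.5]
force: [0.1, 0.1, -0.4]
opening: 0.0
at [ 0.544  -0.0523  0.1667] yaw -87.53 tilt 0.03 total rz 1.89 n 11
shift units in current axes (no turn): [-9.923  2.425 -2.083]
0 0 0.17 -0.90 0.22 -0.19; 0 0 0.17 -0.90 0.24 -0.19; 0 0 0.17 -0.89 0.25 -0.19; 0 0 0.17 -0.89 0.27 -0.19; 0 0 0.17 -0.88 0.28 -0.19; 0 0 0.17 -0.88 0.30 -0.19; 0 0 0.17 -0.87 0.31 -0.19; 0 0 0.17 -0.87 0.33 -0.19; 0 0 0.17 -0.86 0.34 -0.19; 0 0 0.17 -0.86 0.36 -0.19; 0 0 0.17 -0.85 0.37 -0.19
```

Run:
```python
from h import *
p,d,K,D,W=snap('wrist'); np.savez('w2.npz',p=p,d=d,W=W)
cv2.imwrite('pics/w2.png',p[:,:,::-1])
p,d,K,D,W=snap('scene')
cv2.imwrite('pics/s2.png',cv2.resize(p[150:310,170:370,::-1],None,fx=4,fy=3.75,interpolation=cv2.INTER_CUBIC))
```

```text
(no output)
```

View pics/w2.png

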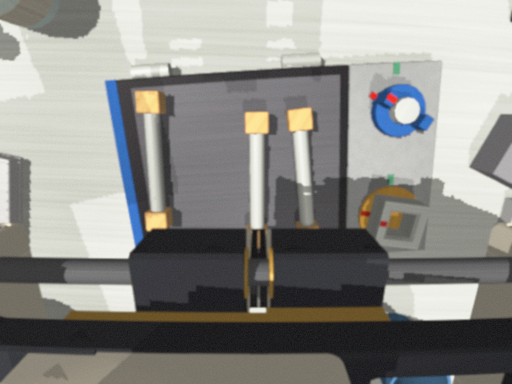

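View pics/s2.png

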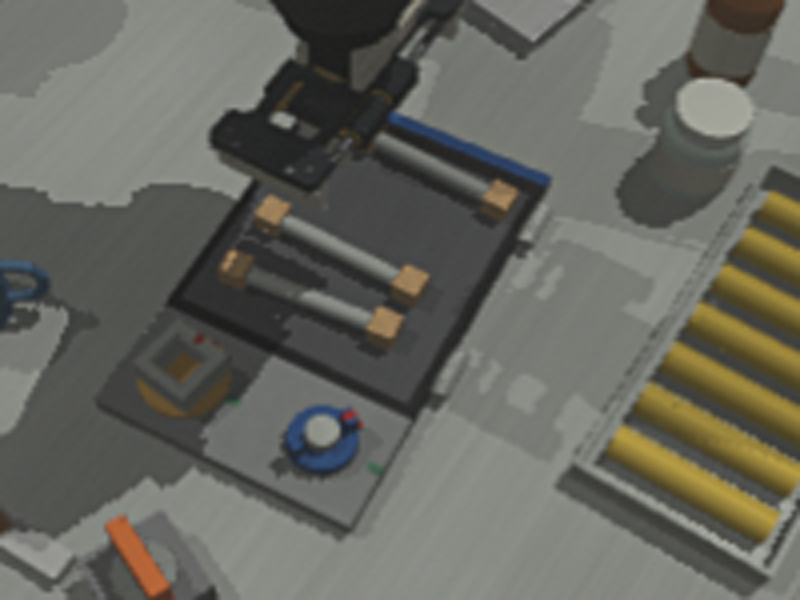

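```bash
cat > rods.py <<'E'
import sys
from h import *
def blocks(p,d,K,D,W,ztop,zlo,zhi,box):
    P=cloud(d,K,D,W); hsv=cv2.cvtColor(p,cv2.COLOR_RGB2HSV)
    m=((hsv[...,0]>5)&(hsv[...,0]<22)&(hsv[...,1]>90)&(hsv[...,2]>90)&(P[...,2]>zlo)&(P[...,2]<zhi)&(P[...,0]>box[0])&(P[...,0]<box[1])&(P[...,1]>box[2])&(P[...,1]<box[3])).astype(np.uint8)
    n,l,s,c=cv2.connectedComponentsWithStats(m); out=[]
    for i in range(1,n):
        if s[i,4]>30:
            q=planepix([c[i]],ztop,K,D,W)[0]; out.append(q); print(c[i].round(1),s[i,4],np.nanmedian(P[l==i],0).round(4),q.round(4))
    return out
E
python3 - <<'E'
from rods import *
z=np.load('w2.npz');p,d,W=z['p'],z['d'],z['W'];K,D,_=cam('wrist')
blocks(p,d,K,D,W,.044,.03,.05,(.4,.7,-.14,.12))
P=cloud(d,K,D,W); print('rod ridge',[P[r,256:260].round(3).tolist() for r in (150,200)])
E
python3 go.py 0.544 -0.0523 0.022 -87.5
```

```text
[148.1 102. ] 421 [0.6234 0.0628 0.0423] [0.6237 0.0597 0.044 ]
[298.3 118.4] 147 [ 0.6147 -0.0884  0.0417] [ 0.6138 -0.0905  0.044 ]
[257.5 121.5] 162 [ 0.6098 -0.0518  0.0421] [ 0.6089 -0.0498  0.044 ]
[157.8 218.9] 258 [0.5007 0.0553 0.042 ] [0.5003 0.056  0.044 ]
[309.3 226.2] 59 [ 0.4971 -0.1153  0.0403] [ 0.4989 -0.1118  0.044 ]
[258.5 238.7] 35 [ 0.4808 -0.0561  0.0426] [ 0.4815 -0.0562  0.044 ]
rod ridge [[[0.58, -0.049, 0.038], [0.58, -0.05, 0.039], [0.58, -0.052, 0.038], [0.58, -0.053, 0.038]], [[0.525, -0.052, 0.039], [0.525, -0.053, 0.039], [0.525, -0.054, 0.039], [0.525, -0.055, 0.039]]]
at [ 0.547  -0.0521  0.1702] yaw -87.48 tilt 0.5 total rz 0.0 n 4
shift units in current axes (no turn): [1.000e-03 7.600e-02 3.705e+00]
0 0 0.00 0.00 0.02 0.93; 0 0 0.00 0.00 0.02 0.93; 0 0 0.00 0.00 0.02 0.93; 0 0 0.00 0.00 0.02 0.93
```

```bash
python3 -m jog '0 0 0 0 0 0.9 -0.32; 0 0 0 0 0 0.9 -0.32; 0 0 0 0 0 0.9 -0.32; 0 0 0 0 0 0.7 -0.32; 0 0 0 0 0 0.2 -0.32; 0 0 0 0 0 0 -0.32; 0 0 0 0 0 0 -0.32'; python3 go.py 0.5441 -0.0523 0.021 -87.5
```

```text
clock: 8.52
tool_pos: [0.545, -0.0522, 0.0222]
orientation: [-179.9, 0.0, -87.5]
force: [-0.2, 0.4, -0.3]
opening: 0.03
at [ 0.545  -0.0522  0.0222] yaw -87.52 tilt 0.11 total rz -0.0 n 1
shift units in current axes (no turn): [0.002 0.024 0.029]
0 0 -0.00 0.00 0.02 0.03
```

```bash
python3 -m jog '0 0 0 0 0 0 -1; 0 0 0 0 0 0 -1; 0 0 0 0 0 0 -1; 0 0 0 0 0 0 -1; 0 0 0 0 0 0 -1';python3 -m jog '0 0 0 0 0 -0.2 -1; 0 0 0 0 0 -0.2 -1;0 0 0 0 0 0 -1'
```

```text
clock: 9.15
tool_pos: [0.5441, -0.0523, 0.0209]
orientation: [180.0, -0.0, -87.5]
force: [-0.4, 0.1, -0.4]
opening: 0.0007
clock: 9.52
tool_pos: [0.5449, -0.0522, 0.038]
orientation: [-179.9, 0.0, -87.5]
force: [0.2, 0.1, -0.2]
opening: 0.0002
```

Run:
```python
from h import *
p,d,K,D,W=snap('scene'); t=ctrl.get_obs()['tool_pos']; print(t,proj(t,K,D,W))
cv2.imwrite('pics/s3.png',cv2.resize(p[150:310,170:370,::-1],None,fx=4,fy=3.75,interpolation=cv2.INTER_CUBIC))
p,d,K,D,W=snap('side'); q=proj(t,K,D,W)[0].astype(int);print(q)
cv2.imwrite('pics/sd3.png',cv2.resize(p[100:260,150:350,::-1],None,fx=4,fy=3.75,interpolation=cv2.INTER_CUBIC))
p,d,K,D,W=snap('wrist');cv2.imwrite('pics/w3.png',p[:,:,::-1])
```

```text
[ 0.54449017 -0.05220218  0.03755566] [[253.84905209 215.45413182]]
[262 186]
```

View pics/s3.png

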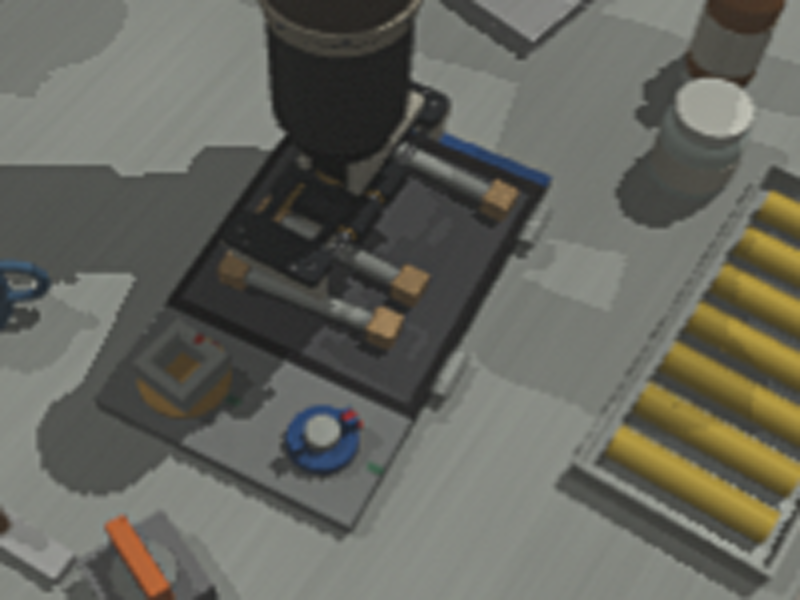

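View pics/w3.png

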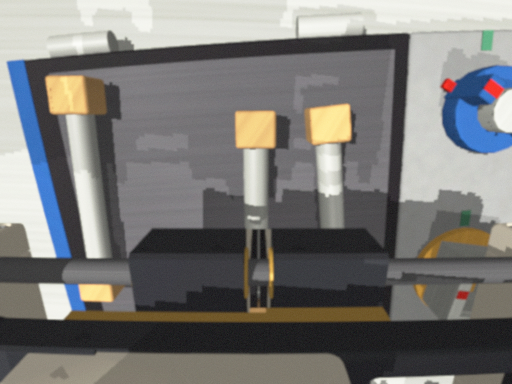

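View pics/sd3.png

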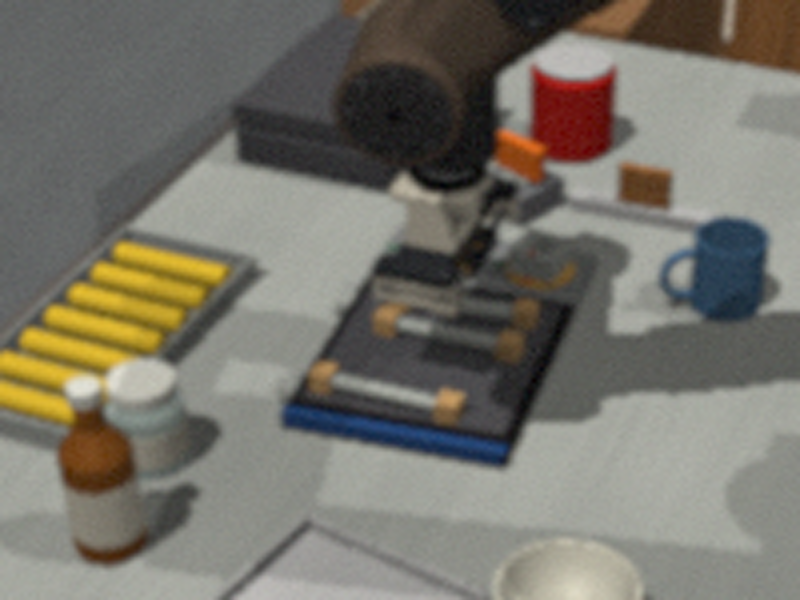

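Run:
```python
from h import *
p,d,K,D,W=snap('wrist'); 
Tc=np.array(vision.camera_info('wrist')['tool_from_camera'])
P=cloud(d,K,D,Tc)
for r in (205,212,220,226,230,240,260,280,300,320): print(r,P[r,258].round(3),P[r,254].round(3),P[r,200].round(3))
cv2.imwrite('pics/w3c.png',cv2.resize(p[180:330,180:340,::-1],None,fx=5,fy=4,interpolation=cv2.INTER_CUBIC))
z=np.load('w1.npz'); P=cloud(z['d'],K,D,Tc)
for r in (235,250,270,290,310): print(r,P[r,[140,155,165,175,345,355,365,375]].round(3).tolist())
```

```text
205 [ 0.001 -0.017 -0.002] [-0.002 -0.016 -0.001] [-0.04  -0.011  0.017]
212 [ 0.001 -0.012 -0.001] [-0.002 -0.012 -0.001] [-0.041 -0.005  0.018]
220 [ 0.001 -0.006 -0.001] [-0.002 -0.006 -0.001] [-0.041  0.001  0.017]
226 [ 0.001 -0.002 -0.002] [-0.002 -0.002 -0.001] [-0.041  0.006  0.018]
230 [ 0.001  0.001 -0.001] [-0.001 -0.009 -0.026] [-0.017 -0.038 -0.096]
240 [ 0.001  0.008 -0.002] [-0.001 -0.009 -0.039] [-0.016 -0.038 -0.104]
260 [ 0.001 -0.032 -0.103] [-0.    -0.031 -0.102] [-0.014 -0.037 -0.113]
280 [ 0.001 -0.028 -0.107] [-0.    -0.027 -0.107] [-0.015 -0.031 -0.112]
300 [ 0.001  0.006 -0.069] [-0.001  0.006 -0.069] [-0.015 -0.025 -0.113]
320 [ 0.001 -0.022 -0.117] [-0.    -0.022 -0.117] [-0.014 -0.023 -0.118]
235 [[-0.189, 0.114, 0.251], [-0.055, -0.01, -0.035], [-0.049, -0.011, -0.036], [-0.045, -0.009, -0.033], [0.048, -0.009, -0.033], [0.052, -0.011, -0.038], [0.058, -0.01, -0.036], [0.208, 0.135, 0.298]]
250 [[-0.055, -0.011, -0.055], [-0.048, -0.011, -0.054], [-0.045, -0.009, -0.05], [-0.043, -0.004, -0.04], [0.045, -0.007, -0.046], [0.048, -0.01, -0.052], [0.052, -0.011, -0.054], [0.056, -0.011, -0.055]]
270 [[-0.033, -0.03, -0.106], [-0.029, -0.03, -0.106], [-0.026, -0.03, -0.106], [-0.023, -0.03, -0.105], [0.026, -0.03, -0.105], [0.029, -0.03, -0.105], [0.032, -0.03, -0.106], [0.035, -0.03, -0.106]]
290 [[-0.047, -0.005, -0.079], [-0.044, 0.001, -0.07], [-0.043, 0.006, -0.062], [-0.156, 0.246, 0.297], [0.164, 0.247, 0.298], [0.045, 0.004, -0.066], [0.048, 0.001, -0.069], [0.048, -0.005, -0.078]]
310 [[-0.047, 0.003, -0.081], [-0.171, 0.241, 0.231], [-0.159, 0.25, 0.244], [-0.15, 0.268, 0.268], [0.169, 0.293, 0.3], [0.177, 0.271, 0.271], [0.048, 0.011, -0.071], [0.049, 0.004, -0.08]]
```

View pics/w3c.png

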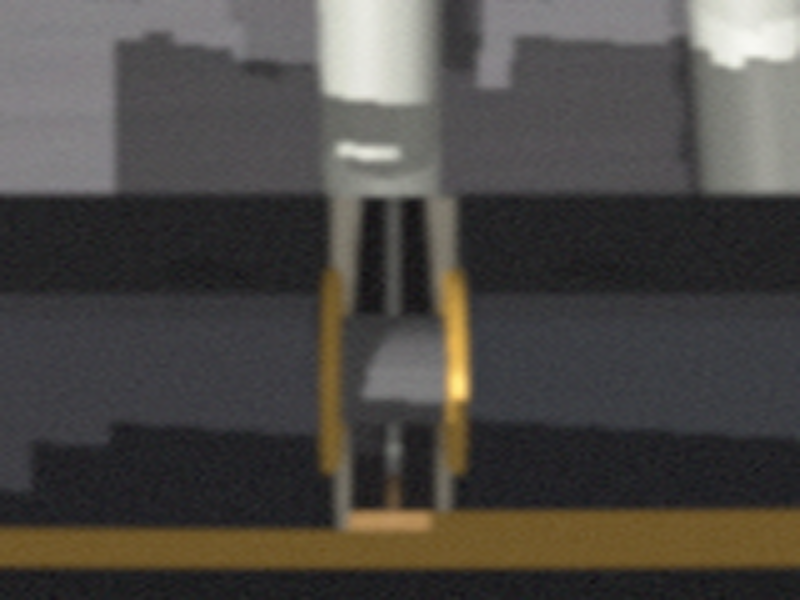

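Run:
```python
from h import *
K,D,_=cam('wrist');Tc=np.array(vision.camera_info('wrist')['tool_from_camera'])
for y in(-.0095,0):
  for z in (0,-.01,-.019,-.03,-.04): print(y,z,proj([[0.002,y,z],[-.044,y,z],[.044,y,z]],K,D,Tc).round(0).tolist())
z=np.load('w1.npz');cv2.imwrite('pics/w1f.png',cv2.resize(z['p'][190:330,80:440,::-1],None,fx=2.2,fy=4))
```

```text
-0.0095 0 [[260.0, 215.0], [190.0, 215.0], [324.0, 214.0]]
-0.0095 -0.01 [[260.0, 220.0], [186.0, 220.0], [328.0, 220.0]]
-0.0095 -0.019 [[260.0, 225.0], [182.0, 225.0], [331.0, 225.0]]
-0.0095 -0.03 [[260.0, 233.0], [177.0, 233.0], [336.0, 232.0]]
-0.0095 -0.04 [[260.0, 240.0], [172.0, 240.0], [340.0, 240.0]]
0 0 [[260.0, 228.0], [190.0, 228.0], [323.0, 228.0]]
0 -0.01 [[260.0, 234.0], [187.0, 234.0], [327.0, 234.0]]
0 -0.019 [[260.0, 240.0], [184.0, 240.0], [330.0, 240.0]]
0 -0.03 [[260.0, 248.0], [179.0, 248.0], [334.0, 248.0]]
0 -0.04 [[260.0, 257.0], [174.0, 256.0], [339.0, 256.0]]
```

View pics/w1f.png

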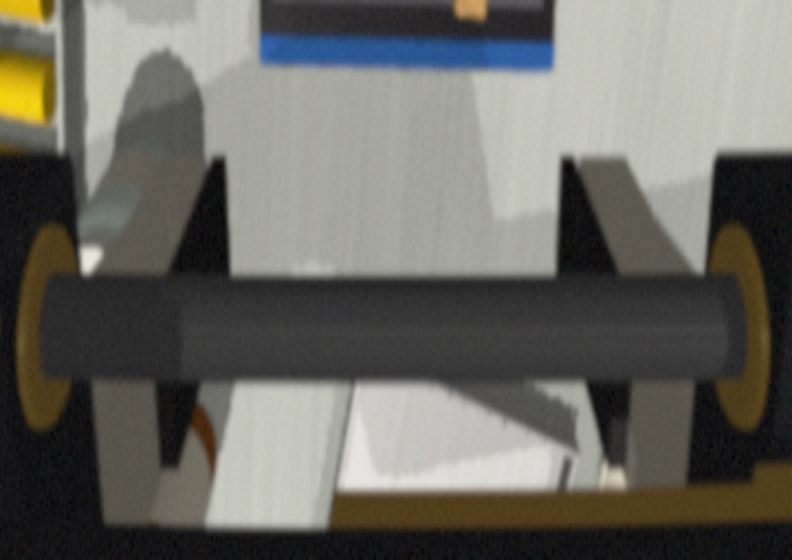

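```bash
python3 -m jog '0 0 0 0 0 0 -0.32; 0 0 0 0 0 0 -0.32; 0 0 0 0 0 0.2 -0.32; 0 0 0 0 0 0.2 -0.32; 0 0 0 0 0 0 -0.32; 0 0 0 0 0 0.05 -0.32;0 0 0 0 0 0 -0.32'; python3 -m jog '0 0 0 0 0 0.05 -0.32;0 0 0 0 0 0 -0.32'; python3 -m jog '0 0 0 0 0 0.05 -0.32;0 0 0 0 0 0 -0.32'
```

```text
clock: 10.6
tool_pos: [0.5442, -0.0523, 0.0189]
orientation: [180.0, -0.0, -87.5]
force: [0.7, 0.6, -0.5]
opening: 0.0295
clock: 10.85
tool_pos: [0.5441, -0.0523, 0.0169]
orientation: [180.0, 0.0, -87.5]
force: [-0.1, -0.5, -0.6]
opening: 0.0297
clock: 11.1
tool_pos: [0.544, -0.0523, 0.0148]
orientation: [180.0, -0.0, -87.5]
force: [0.4, -0.8, -0.1]
opening: 0.0297
```

```bash
python3 -m jog '0 0 0 0 0 0.1 -0.32;0 0 0 0 0 0 -0.32'; python3 -m jog '0 0 0 0 0 0.1 -0.32;0 0 0 0 0 0 -0.32';  python3 - <<'E'
from h import *
p,d,K,D,W=snap('wrist');print(ctrl.get_obs()['tool_pos'])
cv2.imwrite('pics/w4c.png',cv2.resize(p[150:350,160:360,::-1],None,fx=4,fy=3,interpolation=cv2.INTER_CUBIC))
p,d,K,D,W=snap('side')
cv2.imwrite('pics/sd4.png',cv2.resize(p[130:230,200:325,::-1],None,fx=6,fy=6,interpolation=cv2.INTER_CUBIC))
E
```

```text
clock: 11.35
tool_pos: [0.5438, -0.0524, 0.0105]
orientation: [180.0, -0.0, -87.5]
force: [0.1, -0.0, 0.2]
opening: 0.0299
clock: 11.6
tool_pos: [0.5438, -0.0524, 0.0066]
orientation: [180.0, -0.0, -87.5]
force: [0.9, 0.0, 0.4]
opening: 0.0299
[ 0.54395667 -0.05235236  0.00674083]
```

View pics/w4c.png

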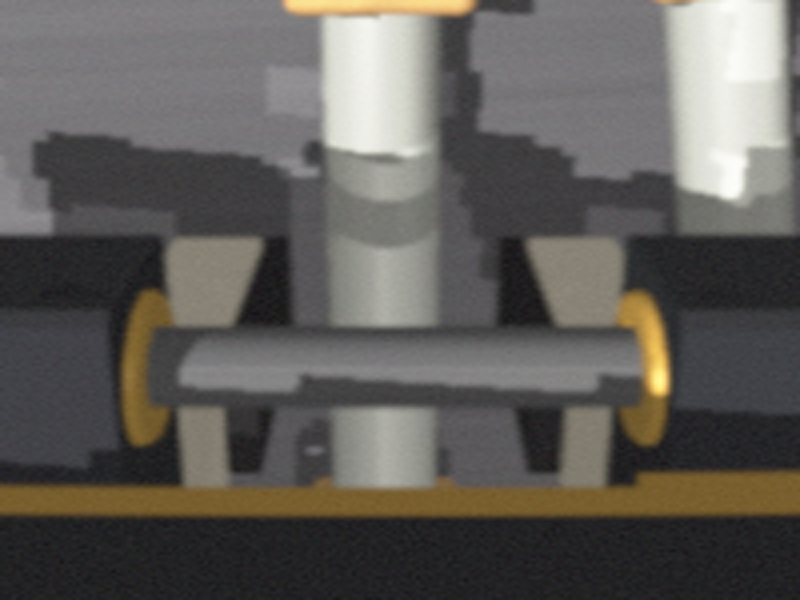

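View pics/sd4.png

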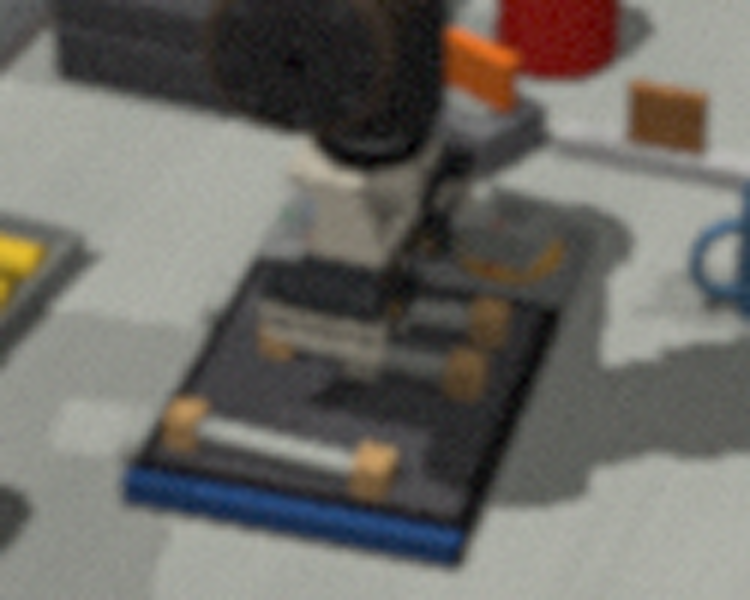

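```bash
python3 -m jog '0 0 0 0 0 0.1 -0.32;0 0 0 0 0 0 -0.32'; python3 -m jog '0 0 0 0 0 0 -1; 0 0 0 0 0 0 -1; 0 0 0 0 0 0 -1'
```

```text
clock: 11.95
tool_pos: [0.5439, -0.0524, 0.0026]
orientation: [180.0, -0.0, -87.5]
force: [0.2, 0.2, -0.1]
opening: 0.0296
clock: 12.32
tool_pos: [0.5442, -0.0523, 0.003]
orientation: [-180.0, 0.0, -87.5]
force: [-0.4, 0.6, -0.6]
opening: 0.015
```

```bash
python3 -m jog '0 0 0 0 0 0 -1;0 0 0 0 0 -0.5 -1; 0 0 0 0 0 -1 -1;0 0 0 0 0 -1 -1;0 0 0 0 0 -1 -1;0 0 0 0 0 -1 -1'; python3 go.py 0.42 0.34 0.25 -98.35 13
```

```text
clock: 13.08
tool_pos: [0.5436, -0.0523, 0.1842]
orientation: [180.0, 0.0, -87.5]
force: [1.2, 0.4, -0.8]
opening: 0.0148
at [ 0.5436 -0.0523  0.1842] yaw -87.53 tilt 0.02 total rz 1.89 n 13
shift units in current axes (no turn): [-9.933  2.665 -1.646]
0 0 0.15 -0.76 0.21 -0.13; 0 0 0.15 -0.76 0.22 -0.13; 0 0 0.15 -0.76 0.23 -0.13; 0 0 0.15 -0.75 0.24 -0.13; 0 0 0.15 -0.75 0.25 -0.13; 0 0 0.15 -0.75 0.26 -0.13; 0 0 0.15 -0.74 0.27 -0.13; 0 0 0.15 -0.74 0.28 -0.13; 0 0 0.15 -0.74 0.29 -0.13; 0 0 0.15 -0.73 0.30 -0.13; 0 0 0.15 -0.73 0.31 -0.13; 0 0 0.15 -0.72 0.32 -0.13; 0 0 0.15 -0.72 0.33 -0.13
```

```bash
python3 -m jog '0 0 0.15 -0.5 0.15 -0.15 -1; 0 0 0.15 -0.8 0.22 -0.15 -1; 0 0 0.15 -0.8 0.23 -0.15 -1; 0 0 0.15 -0.8 0.24 -0.15 -1; 0 0 0.15 -0.8 0.25 -0.15 -1; 0 0 0.15 -0.8 0.26 -0.15 -1; 0 0 0.15 -0.8 0.27 -0.15 -1; 0 0 0.15 -0.8 0.28 -0.15 -1'; python3 -m jog '0 0 0.15 -0.8 0.3 -0.15 -1; 0 0 0.15 -0.8 0.3 -0.15 -1; 0 0 0.15 -0.8 0.3 -0.1 -1; 0 0 0.15 -0.8 0.3 0 -1; 0 0 0 -0.5 0.1 0 -1; 0 0 0 0 0 0 -1; 0 0 0 0 0 0 -1'
python3 - <<'E'
from h import *
p,d,K,D,W=snap('wrist'); print(ctrl.get_obs()['tool_pos'],ctrl.get_obs()['orientation'])
np.savez('w5.npz',p=p,d=d,W=W); cv2.imwrite('pics/w5.png',p[:,:,::-1])
E
```

```text
clock: 14.08
tool_pos: [0.4703, 0.1935, 0.231]
orientation: [180.0, -0.0, -94.4]
force: [0.4, 1.5, -1.2]
opening: 0.0151
clock: 14.95
tool_pos: [0.4348, 0.3444, 0.2467]
orientation: [180.0, -0.0, -97.8]
force: [-0.5, -0.2, -0.6]
opening: 0.0152
[0.43487144 0.34431299 0.24681974] [ 1.79984964e+02 -2.74232059e-02 -9.78678265e+01]
```

View pics/w5.png

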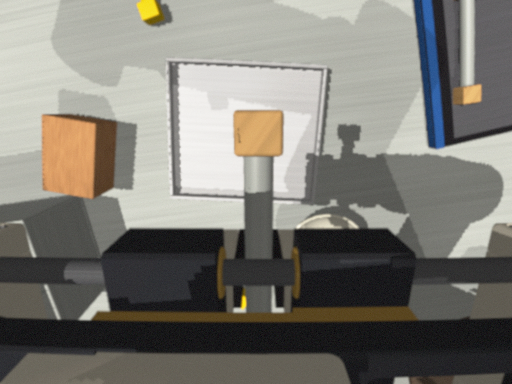

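Run:
```python
from h import *
z=np.load('w5.npz');p,d,W=z['p'],z['d'],z['W'];K,D,_=cam('wrist')
crop=p[50:215,155:340];cv2.imwrite('pics/w5c.png',cv2.resize(crop[:,:,::-1],None,fx=4,fy=3.6,interpolation=cv2.INTER_CUBIC))
t=planepix([(167,60),(328,67),(319,203),(171,198)],0.022,K,D,W);print(t.round(4),np.linalg.norm(np.roll(t,-1,0)-t,axis=1), t.mean(0))
for a,b in((1,2),(0,3),(3,2),(0,1)):
    e=t[a]-t[b];print(np.degrees(np.arctan2(e[1],e[0])))
P=cloud(d,K,D,W);print('floor',np.nanmedian(P[165:190,190:225],(0,1)))
# held rod axis
print('block',P[132,258],'rod',P[170,258],P[200,258])
```

```text
[[0.589  0.44   0.022 ]
 [0.5519 0.2363 0.022 ]
 [0.3706 0.2633 0.022 ]
 [0.4076 0.4741 0.022 ]] [0.2070328  0.18328781 0.21398798 0.18459675] [0.47977993 0.35341547 0.022     ]
-8.484985204960925
-10.655600110920211
80.06285595782047
79.68833335961934
floor [0.42739729 0.42039572 0.00375955]
block [0.49899002 0.33467989 0.28588056] rod [0.48028974 0.33727941 0.28267099] [0.46467966 0.33944982 0.28240501]
```

View pics/w5c.png

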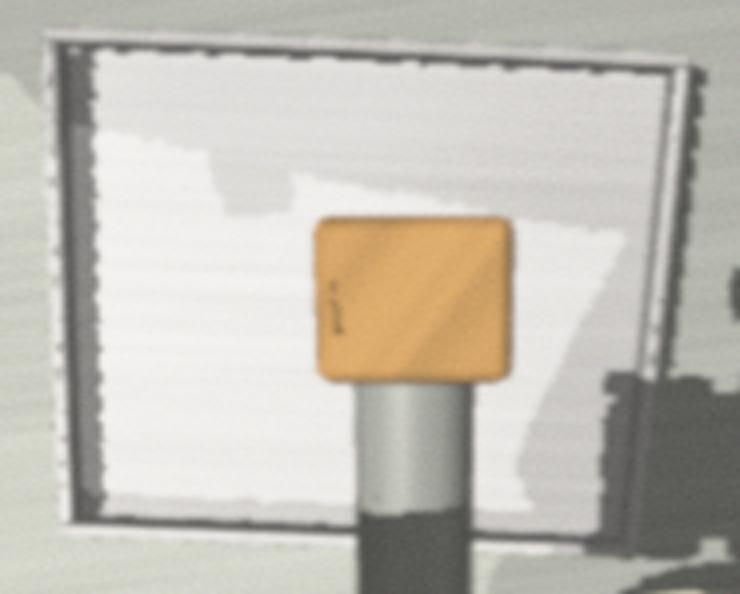

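```bash
python3 go.py 0.490 0.3885 0.05 -99.5 8
```

```text
at [0.4349 0.3443 0.2468] yaw -97.87 tilt 0.03 total rz 0.28 n 8
shift units in current axes (no turn): [-1.283 -1.214  4.92 ]
0 0 0.04 -0.16 -0.15 0.62; 0 0 0.04 -0.16 -0.15 0.62; 0 0 0.04 -0.16 -0.15 0.62; 0 0 0.04 -0.16 -0.15 0.62; 0 0 0.04 -0.16 -0.15 0.62; 0 0 0.04 -0.16 -0.15 0.62; 0 0 0.04 -0.16 -0.15 0.62; 0 0 0.04 -0.16 -0.15 0.62
```

```bash
python3 -m jog '0 0 0.07 -0.32 -0.3 0.4 -1; 0 0 0.07 -0.32 -0.3 0.5 -1; 0 0 0.07 -0.32 -0.3 0.8 -1; 0 0 0.07 -0.32 -0.31 0.9 -1; 0 0 0 0 0 0.9 -1; 0 0 0 0 0 0.9 -1; 0 0 0 0 0 0.5 -1; 0 0 0 0 0 0 -1'; python3 go.py 0.490 0.3885 -0.011 -99.5
```

```text
clock: 16.0
tool_pos: [0.4897, 0.3868, 0.0495]
orientation: [179.9, -0.2, -99.5]
force: [-0.5, 0.4, -1.6]
opening: 0.0151
at [0.4897 0.3868 0.0495] yaw -99.5 tilt 0.2 total rz 0.0 n 2
shift units in current axes (no turn): [-4.300e-02  1.000e-03  1.512e+00]
0 0 0.00 -0.02 0.00 0.76; 0 0 0.00 -0.02 0.00 0.76
```

```bash
python3 -m jog '0 0 0 0 0 0.6 -1; 0 0 0 0 0 0.5 -1; 0 0 0 0 0 0.3 -1; 0 0 0 0 0 0.08 -1; 0 0 0 0 0 0 -1'; python3 -m jog '0 0 0 0 0 0 -0.4; 0 0 0 0 0 0 -0.4; 0 0 0 0 0 -0.2 -0.4; 0 0 0 0 0 -0.7 -0.4;0 0 0 0 0 -1 -0.4;0 0 0 0 0 -1 -0.4;0 0 0 0 0 -0.5 -0.4'; python3 go.py 0.5450 -0.1015 0.12 -81.1 13
python3 - <<'E'
from rods import *
p,d,K,D,W=snap('scene'); blocks(p,d,K,D,W,.029,.015,.04,(.3,.65,.2,.5));blocks(p,d,K,D,W,.044,.03,.05,(.4,.7,-.2,.12))
E
```

```text
clock: 16.62
tool_pos: [0.4906, 0.3889, -0.0075]
orientation: [-180.0, 0.0, -99.4]
force: [-0.8, 0.0, -1.4]
opening: 0.0153
clock: 17.5
tool_pos: [0.491, 0.3895, 0.1314]
orientation: [-179.9, 0.2, -99.4]
force: [0.3, 0.4, -0.9]
opening: 0.0261
at [0.491  0.3895 0.1314] yaw -99.42 tilt 0.24 total rz -3.2 n 13
shift units in current axes (no turn): [11.89  -3.34   0.284]
0 0 -0.25 0.91 -0.26 0.02; 0 0 -0.25 0.92 -0.23 0.02; 0 0 -0.25 0.93 -0.21 0.02; 0 0 -0.25 0.93 -0.19 0.02; 0 0 -0.25 0.94 -0.17 0.02; 0 0 -0.25 0.94 -0.14 0.02; 0 0 -0.25 0.94 -0.12 0.02; 0 0 -0.25 0.95 -0.10 0.02; 0 0 -0.25 0.95 -0.07 0.02; 0 0 -0.25 0.95 -0.05 0.02; 0 0 -0.25 0.95 -0.03 0.02; 0 0 -0.25 0.95 -0.00 0.02; 0 0 -0.25 0.95 0.02 0.02
[261.3 183.6] 35 [0.4994 0.0599 0.0437] [0.4992 0.059  0.044 ]
[294.8 201.7] 39 [0.6271 0.0625 0.0433] [0.6276 0.0612 0.044 ]
[228.5 220.1] 39 [ 0.49   -0.1132  0.0432] [ 0.4902 -0.1133  0.044 ]
[265.8 235.7] 47 [ 0.6158 -0.0924  0.0436] [ 0.6161 -0.0928  0.044 ]
```

```bash
python3 -m jog '0 0 -0.25 0.6 -0.2 0 -0.32; 0 0 -0.25 0.92 -0.23 0 -0.32; 0 0 -0.25 0.93 -0.21 0 -0.32; 0 0 -0.25 0.93 -0.19 0 -0.32; 0 0 -0.25 0.94 -0.17 0 -0.32; 0 0 -0.25 0.94 -0.14 0 -0.32; 0 0 -0.25 0.94 -0.12 0 -0.32; 0 0 -0.25 0.95 -0.1 0 -0.32'; python3 -m jog '0 0 -0.25 0.95 -0.07 0 -0.32; 0 0 -0.25 0.95 -0.05 0 -0.32; 0 0 -0.25 0.95 -0.03 0 -0.32; 0 0 -0.25 0.95 0 0 -0.32; 0 0 -0.25 0.95 0.02 0 -0.32; 0 0 0 0.3 0 0 -0.32; 0 0 0 0 0 0 -0.32'
python3 - <<'E'
from rods import *
p,d,K,D,W=snap('wrist'); cv2.imwrite('pics/w6.png',p[:,:,::-1]);np.savez('w6.npz',p=p,d=d,W=W)
blocks(p,d,K,D,W,.044,.03,.05,(.4,.7,-.2,.12))
p,d,K,D,W=snap('scene'); blocks(p,d,K,D,W,.029,.015,.04,(.3,.65,.2,.5));cv2.imwrite('pics/s6.png',cv2.resize(p[80:200,220:380,::-1],None,fx=5,fy=5))
E
python3 go.py 0.551 -0.102 0.003 -80.8
```

```text
clock: 18.55
tool_pos: [0.5236, 0.0977, 0.1283]
orientation: [-180.0, 0.0, -87.9]
force: [0.9, -0.2, -0.4]
opening: 0.0295
clock: 19.42
tool_pos: [0.5467, -0.1024, 0.1279]
orientation: [-180.0, 0.0, -80.9]
force: [0.3, -0.2, 0.5]
opening: 0.0301
[87.8 80.3] 850 [0.6242 0.058  0.0423] [0.6241 0.0573 0.044 ]
[261.6 119.2] 170 [ 0.6157 -0.0995  0.042 ] [ 0.6144 -0.0956  0.044 ]
[ 93.4 214.6] 306 [0.5007 0.0486 0.0408] [0.5014 0.0512 0.044 ]
[258.5 249.2] 439 [ 0.4903 -0.1126  0.0425] [ 0.491  -0.1124  0.044 ]
at [ 0.5467 -0.1013  0.1279] yaw -80.83 tilt 0.01 total rz -0.0 n 4
shift units in current axes (no turn): [ 0.033 -0.103  3.122]
0 0 -0.00 0.01 -0.03 0.78; 0 0 -0.00 0.01 -0.03 0.78; 0 0 -0.00 0.01 -0.03 0.78; 0 0 -0.00 0.01 -0.03 0.78
```

View pics/w6.png

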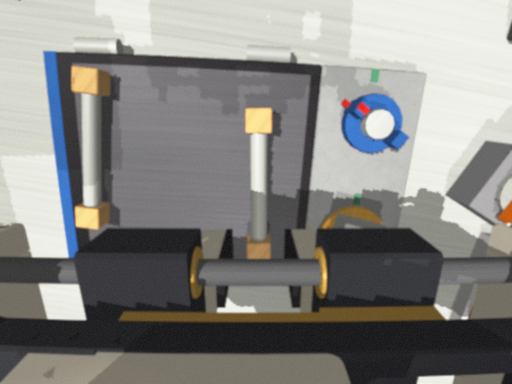

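View pics/s6.png

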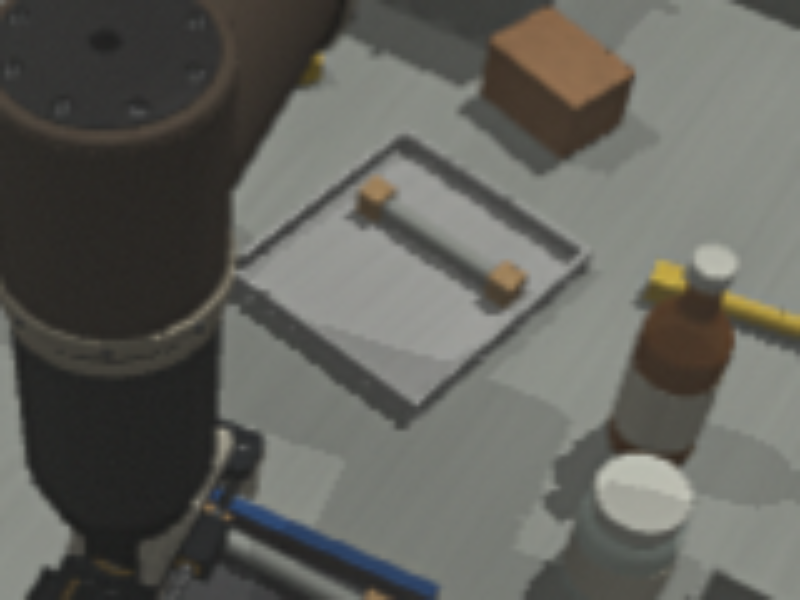

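```bash
python3 -m jog '0 0 0 0.02 -0.1 0.8 -0.32; 0 0 0 0 0 0.9 -0.32; 0 0 0 0 0 0.8 -0.32; 0 0 0 0 0 0.5 -0.32; 0 0 0 0 0 0.12 -0.32; 0 0 0 0 0 0 -0.32; 0 0 0 0 0 0 -1; 0 0 0 0 0 0 -1'; python3 -m jog '0 0 0 0 0 0 -1; 0 0 0 0 0 0 -1; 0 0 0 0 0 -0.5 -1; 0 0 0 0 0 -1 -1;0 0 0 0 0 -1 -1;0 0 0 0 0 -1 -1'; python3 go.py 0.482 0.342 0.05 -99.5 14
```

```text
clock: 20.52
tool_pos: [0.5515, -0.1019, 0.0039]
orientation: [-179.9, -0.0, -80.8]
force: [0.7, 0.3, 2.8]
opening: 0.0154
clock: 21.28
tool_pos: [0.5504, -0.1022, 0.1441]
orientation: [180.0, 0.0, -80.8]
force: [0.4, 0.3, -1.2]
opening: 0.0149
at [ 0.5504 -0.1022  0.1441] yaw -80.84 tilt 0.03 total rz 3.26 n 14
shift units in current axes (no turn): [-11.235  -0.081   2.353]
0 0 0.23 -0.80 -0.01 0.17; 0 0 0.23 -0.80 0.01 0.17; 0 0 0.23 -0.80 0.03 0.17; 0 0 0.23 -0.80 0.05 0.17; 0 0 0.23 -0.80 0.07 0.17; 0 0 0.23 -0.80 0.09 0.17; 0 0 0.23 -0.80 0.11 0.17; 0 0 0.23 -0.79 0.12 0.17; 0 0 0.23 -0.79 0.14 0.17; 0 0 0.23 -0.79 0.16 0.17; 0 0 0.23 -0.78 0.18 0.17; 0 0 0.23 -0.78 0.20 0.17; 0 0 0.23 -0.77 0.22 0.17; 0 0 0.23 -0.77 0.23 0.17
```

```bash
python3 -m jog '0 0 0.24 -0.5 0 -0.2 -1; 0 0 0.24 -0.9 0.01 0 -1; 0 0 0.24 -0.9 0.03 0 -1; 0 0 0.24 -0.9 0.05 0 -1; 0 0 0.24 -0.9 0.07 0 -1; 0 0 0.24 -0.9 0.09 0 -1; 0 0 0.24 -0.9 0.11 0 -1; 0 0 0.24 -0.9 0.14 0 -1'; python3 -m jog '0 0 0.24 -0.9 0.16 0 -1; 0 0 0.24 -0.9 0.18 0 -1; 0 0 0.24 -0.9 0.2 0 -1; 0 0 0.24 -0.9 0.25 0 -1; 0 0 0.24 -0.8 0.3 0.2 -1; 0 0 0.1 -0.3 0.1 0.5 -1; 0 0 0 0 0 0.5 -1; 0 0 0 0 0 0 -1'; python3 go.py 0.482 0.342 -0.011 -99.5
```

```text
clock: 22.28
tool_pos: [0.511, 0.169, 0.1509]
orientation: [180.0, -0.0, -91.9]
force: [0.8, 1.2, -1.3]
opening: 0.0149
clock: 23.28
tool_pos: [0.4787, 0.3587, 0.1012]
orientation: [179.9, -0.2, -99.3]
force: [-0.5, -0.5, -0.2]
opening: 0.0153
at [0.4787 0.3587 0.1012] yaw -99.28 tilt 0.23 total rz 0.04 n 3
shift units in current axes (no turn): [ 0.398 -0.148  2.804]
0 0 0.01 0.13 -0.05 0.93; 0 0 0.01 0.13 -0.05 0.93; 0 0 0.01 0.13 -0.05 0.93
```

```bash
python3 -m jog '0 0 0.04 0.4 -0.15 0.2 -1; 0 0 0 0 0 0.8 -1; 0 0 0 0 0 0.8 -1; 0 0 0 0 0 0.6 -1; 0 0 0 0 0 0.35 -1; 0 0 0 0 0 0 -1; 0 0 0 0 0 0 -0.4; 0 0 0 0 0 0 -0.4'; python3 -m jog '0 0 0 0 0 -0.2 -0.4; 0 0 0 0 0 -0.7 -0.4;0 0 0 0 0 -1 -0.4;0 0 0 0 0 -1 -0.4;0 0 0 0 0 -0.5 -0.4'; python3 go.py 0.561 0.0575 0.128 -88.2
```

```text
clock: 24.28
tool_pos: [0.4838, 0.3437, -0.0058]
orientation: [-179.9, 0.1, -99.5]
force: [0.0, -0.1, 0.3]
opening: 0.025
clock: 24.9
tool_pos: [0.484, 0.3439, 0.1327]
orientation: [-179.9, 0.2, -99.5]
force: [-0.1, 0.5, 0.2]
opening: 0.0267
at [0.484  0.3439 0.1327] yaw -99.47 tilt 0.26 total rz -1.97 n 8
shift units in current axes (no turn): [ 6.746 -3.077  0.117]
0 0 -0.25 0.84 -0.38 0.01; 0 0 -0.25 0.85 -0.36 0.01; 0 0 -0.25 0.86 -0.34 0.01; 0 0 -0.25 0.87 -0.32 0.01; 0 0 -0.25 0.88 -0.30 0.01; 0 0 -0.25 0.88 -0.28 0.01; 0 0 -0.25 0.89 -0.26 0.01; 0 0 -0.25 0.90 -0.23 0.01
```

```bash
python3 -m jog '0 0 -0.24 0.6 -0.3 0 -0.32; 0 0 -0.24 0.85 -0.36 0 -0.32; 0 0 -0.24 0.86 -0.34 0 -0.32; 0 0 -0.24 0.87 -0.32 0 -0.32; 0 0 -0.24 0.88 -0.3 0 -0.32; 0 0 -0.24 0.88 -0.28 0 -0.32; 0 0 -0.24 0.89 -0.26 0 -0.32; 0 0 -0.3 0.9 -0.23 0 -0.32'; python3 -m jog '0 0 0 0.2 -0.15 0 -0.32; 0 0 0 0 0 0 -0.32'
python3 - <<'E'
from rods import *
p,d,K,D,W=snap('wrist'); cv2.imwrite('pics/w7.png',p[:,:,::-1])
blocks(p,d,K,D,W,.044,.03,.05,(.4,.7,-.2,.12))
E
python3 go.py 0.562 0.0585 0.003 -88.8
```

```text
clock: 25.9
tool_pos: [0.5579, 0.0656, 0.1301]
orientation: [-179.9, 0.0, -88.1]
force: [1.0, -0.2, 0.4]
opening: 0.0294
clock: 26.15
tool_pos: [0.5641, 0.0587, 0.1295]
orientation: [-179.9, 0.0, -88.2]
force: [-0.1, 0.2, -0.3]
opening: 0.0299
[259.7 126.3] 264 [0.6273 0.0555 0.0423] [0.6261 0.0583 0.044 ]
[256.  251.8] 255 [0.5035 0.0573 0.0423] [0.504  0.0582 0.044 ]
at [0.5638 0.0592 0.1293] yaw -88.2 tilt 0.03 total rz 0.11 n 4
shift units in current axes (no turn): [0.016 0.046 3.158]
0 0 0.03 0.00 0.01 0.79; 0 0 0.03 0.00 0.01 0.79; 0 0 0.03 0.00 0.01 0.79; 0 0 0.03 0.00 0.01 0.79
```

View pics/w7.png

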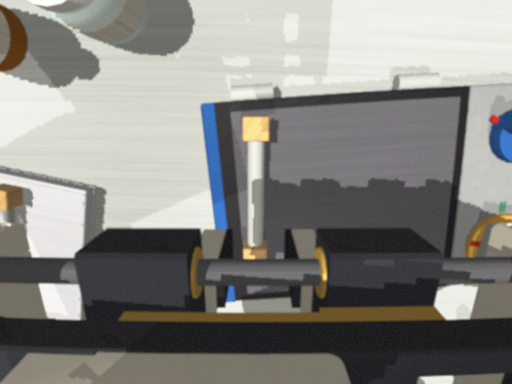

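```bash
python3 -m jog '0 0 0 0 0 0.8 -0.32; 0 0 0 0 0 0.9 -0.32; 0 0 0 0 0 0.8 -0.32; 0 0 0 0 0 0.5 -0.32; 0 0 0 0 0 0.15 -0.32; 0 0 0 0 0 0 -0.32; 0 0 0 0 0 0 -1; 0 0 0 0 0 0 -1'; python3 -m jog '0 0 0 0 0 0 -1; 0 0 0 0 0 0 -1; 0 0 0 0 0 -0.5 -1; 0 0 0 0 0 -1 -1;0 0 0 0 0 -1 -1;0 0 0 0 0 -1 -1'; python3 go.py 0.475 0.295 0.144 -99.5 7
```

```text
clock: 27.2
tool_pos: [0.5644, 0.0593, 0.004]
orientation: [-179.9, 0.0, -88.2]
force: [0.0, -0.2, 4.4]
opening: 0.0151
clock: 27.95
tool_pos: [0.5632, 0.0585, 0.1441]
orientation: [180.0, -0.0, -88.2]
force: [1.0, -0.0, -1.3]
opening: 0.0153
at [0.5632 0.0585 0.1441] yaw -88.18 tilt 0.03 total rz 1.98 n 7
shift units in current axes (no turn): [-5.979e+00  2.015e+00  3.000e-03]
0 0 0.28 -0.85 0.29 0.00; 0 0 0.28 -0.85 0.31 0.00; 0 0 0.28 -0.84 0.34 0.00; 0 0 0.28 -0.83 0.36 0.00; 0 0 0.28 -0.82 0.38 0.00; 0 0 0.28 -0.81 0.41 0.00; 0 0 0.28 -0.79 0.43 0.00
```

```bash
python3 -m jog '0 0 0.28 -0.85 0.29 -0.2 -1; 0 0 0.28 -0.85 0.31 0 -1; 0 0 0.28 -0.84 0.34 0 -1; 0 0 0.28 -0.83 0.36 0 -1; 0 0 0.28 -0.82 0.38 0 -1; 0 0 0.28 -0.81 0.41 0.2 -1; 0 0 0.28 -0.79 0.43 0.5 -1; 0 0 0 0 0 0.3 -1'; python3 go.py 0.475 0.295 -0.0115 -99.5
```

```text
clock: 28.95
tool_pos: [0.4738, 0.2971, 0.1099]
orientation: [180.0, -0.0, -99.3]
force: [0.4, -0.3, -0.8]
opening: 0.0148
at [0.4738 0.2971 0.1099] yaw -99.27 tilt 0.05 total rz 0.04 n 4
shift units in current axes (no turn): [ 0.046 -0.038  3.036]
0 0 0.01 0.01 -0.01 0.76; 0 0 0.01 0.01 -0.01 0.76; 0 0 0.01 0.01 -0.01 0.76; 0 0 0.01 0.01 -0.01 0.76
```

```bash
python3 -m jog '0 0 0 0.04 -0.04 0.7 -1; 0 0 0 0 0 0.9 -1; 0 0 0 0 0 0.7 -1; 0 0 0 0 0 0.5 -1; 0 0 0 0 0 0.2 -1; 0 0 0 0 0 0 -1; 0 0 0 0 0 0 -0.4; 0 0 0 0 0 0 -0.4'; python3 -m jog '0 0 0 0 0 -0.2 -0.4; 0 0 0 0 0 -0.7 -0.4;0 0 0 0 0 -1 -0.4;0 0 0 0 0 -1 -0.4;0 0 0 0 0 -0.9 0.4'
python3 - <<'E'
from rods import *
p,d,K,D,W=snap('side'); cv2.imwrite('pics/sd8.png',p[:,:,::-1])
p,d,K,D,W=snap('scene'); cv2.imwrite('pics/s8.png',cv2.resize(p[60:320,120:400,::-1],None,fx=2.8,fy=2.3,interpolation=cv2.INTER_CUBIC))
E
python3 go.py 0.45 -0.30 0.3 -90
```

```text
clock: 29.95
tool_pos: [0.4767, 0.2944, -0.008]
orientation: [-179.9, 0.1, -99.4]
force: [-1.1, 0.4, -0.0]
opening: 0.0252
clock: 30.58
tool_pos: [0.4763, 0.294, 0.1456]
orientation: [-179.9, 0.1, -99.4]
force: [0.3, 1.2, 0.1]
opening: 0.0318
at [0.4783 0.2958 0.1485] yaw -99.34 tilt 0.5 total rz -1.63 n 16
shift units in current axes (no turn): [14.812 -1.719 -3.788]
0 0 -0.10 0.93 -0.11 -0.24; 0 0 -0.10 0.93 -0.10 -0.24; 0 0 -0.10 0.93 -0.09 -0.24; 0 0 -0.10 0.93 -0.08 -0.24; 0 0 -0.10 0.93 -0.07 -0.24; 0 0 -0.10 0.93 -0.06 -0.24; 0 0 -0.10 0.93 -0.05 -0.24; 0 0 -0.10 0.93 -0.04 -0.24; 0 0 -0.10 0.93 -0.03 -0.24; 0 0 -0.10 0.93 -0.02 -0.24; 0 0 -0.10 0.93 -0.01 -0.24; 0 0 -0.10 0.93 -0.00 -0.24; 0 0 -0.10 0.93 0.01 -0.24; 0 0 -0.10 0.93 0.02 -0.24; 0 0 -0.10 0.93 0.03 -0.24; 0 0 -0.10 0.93 0.03 -0.24
```

View pics/s8.png

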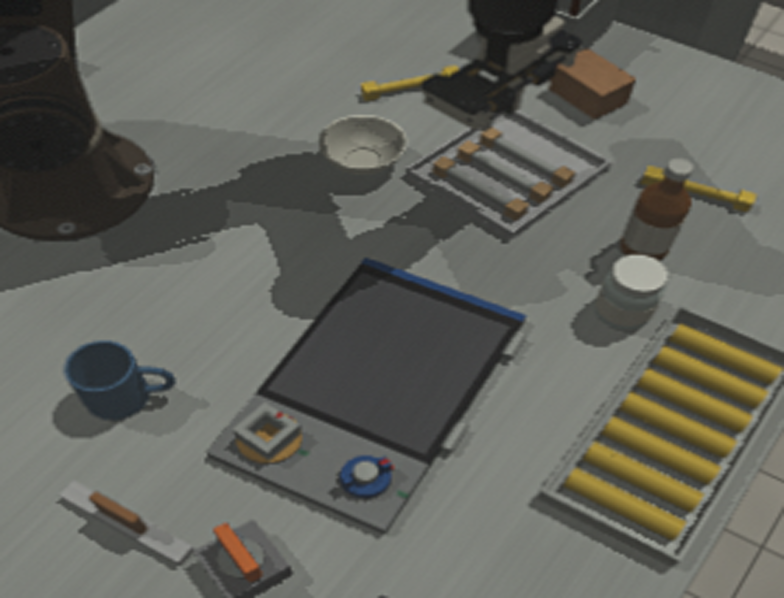

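View pics/sd8.png

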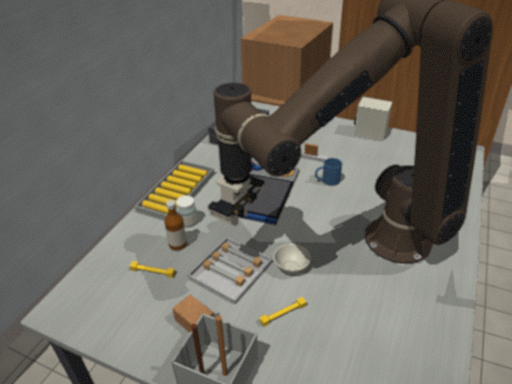

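```bash
python3 go.py 0.54 -0.19 0.30 -174 16
```

```text
at [0.4783 0.2958 0.1485] yaw -99.34 tilt 0.5 total rz 13.03 n 16
shift units in current axes (no turn): [11.733 -3.493 -3.788]
0 0 0.81 0.73 -0.22 -0.24; 0 0 0.81 0.71 -0.28 -0.24; 0 0 0.81 0.69 -0.33 -0.24; 0 0 0.81 0.66 -0.39 -0.24; 0 0 0.81 0.62 -0.44 -0.24; 0 0 0.81 0.59 -0.49 -0.24; 0 0 0.81 0.55 -0.54 -0.24; 0 0 0.81 0.50 -0.58 -0.24; 0 0 0.81 0.45 -0.62 -0.24; 0 0 0.81 0.40 -0.65 -0.24; 0 0 0.81 0.34 -0.68 -0.24; 0 0 0.81 0.29 -0.71 -0.24; 0 0 0.81 0.23 -0.73 -0.24; 0 0 0.81 0.17 -0.75 -0.24; 0 0 0.81 0.11 -0.76 -0.24; 0 0 0.81 0.05 -0.76 -0.24
```

```bash
python3 -m jog '0 0 0.81 0.73 -0.22 -0.24 0.4; 0 0 0.81 0.71 -0.28 -0.24 0.4; 0 0 0.81 0.69 -0.33 -0.24 0.4; 0 0 0.81 0.66 -0.39 -0.24 0.4; 0 0 0.81 0.62 -0.44 -0.24 0.4; 0 0 0.81 0.59 -0.49 -0.24 0.4; 0 0 0.81 0.55 -0.54 -0.24 0.4; 0 0 0.81 0.5 -0.58 -0.24 0.4'; python3 -m jog '0 0 0.81 0.45 -0.62 -0.24 0.4; 0 0 0.81 0.4 -0.65 -0.24 0.4; 0 0 0.81 0.34 -0.68 -0.24 0.4; 0 0 0.81 0.29 -0.71 -0.24 0.4; 0 0 0.81 0.23 -0.73 -0.24 0.4; 0 0 0.81 0.17 -0.75 -0.24 0.4; 0 0 0.81 0.11 -0.76 -0.24 0.4; 0 0 0.81 0.05 -0.76 -0.24 0.4';python3 -m jog '0 0 0 0 0 0 0.4; 0 0 0 0 0 0 0.4'
python3 - <<'E'
from h import *
p,d,K,D,W=snap('wrist'); print(ctrl.get_obs()['tool_pos'],ctrl.get_obs()['orientation'])
np.savez('w9.npz',p=p,d=d,W=W); cv2.imwrite('pics/w9.png',cv2.resize(p[:240,:,::-1],None,fx=1.5,fy=1.5,interpolation=cv2.INTER_CUBIC))
for t in ['key','stand','bar','drive','collar']:
    r=nets.boxes_of(t,'wrist')
    print(t,[(round(x['score'],2),np.round(x['location'],3).tolist(),proj(x['location'],K,D,W)[0].astype(int).tolist()) for x in r[:2]])
E
```

```text
clock: 31.68
tool_pos: [0.507, 0.05, 0.2205]
orientation: [-180.0, 0.0, -136.7]
force: [0.1, -0.2, 0.6]
opening: 0.0612
clock: 32.67
tool_pos: [0.5386, -0.1927, 0.2972]
orientation: [180.0, 0.0, -173.8]
force: [0.5, 0.3, -0.2]
opening: 0.0613
clock: 32.92
tool_pos: [0.5384, -0.1914, 0.2964]
orientation: [180.0, -0.0, -173.6]
force: [0.1, 0.5, 0.1]
opening: 0.0613
[ 0.53840642 -0.19119341  0.29634334] [ 1.79979876e+02 -1.64134858e-02 -1.73582596e+02]
key [(0.81, [0.589, -0.351, 0.09], [230, 36])]
stand [(0.9, [0.584, -0.34, 0.038], [236, 54])]
bar [(0.58, [0.457, -0.381, 0.021], [329, 36])]
drive [(0.58, [0.514, -0.211, 0.049], [275, 154]), (0.42, [0.584, -0.34, 0.04], [236, 54])]
collar [(0.77, [0.624, -0.199, 0.034], [201, 152])]
```

View pics/w9.png

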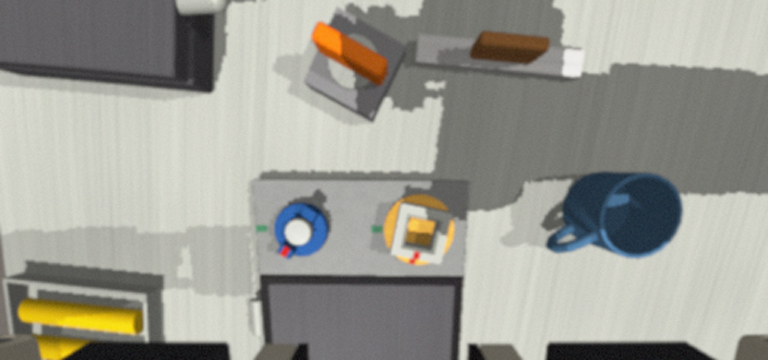

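```bash
cat > fit.py <<'E'
from h import *
def rect(m,z,K,D,W,name,mn=20):
    n,l,s,c=cv2.connectedComponentsWithStats(m.astype(np.uint8)); 
    if n<2: print(name,'none'); return
    i=1+np.argmax(s[1:,4]); ys,xs=np.nonzero(l==i)
    q=planepix(np.c_[xs,ys],z,K,D,W)[:,:2]
    (cx,cy),(w,h),a=cv2.minAreaRect((q*1000).astype(np.float32))
    if w<h: w,h=h,w; a+=90
    a=(a+90)%180-90
    v=q-q.mean(0);u=np.linalg.svd(v,full_matrices=False)[2][0]
    print(name,'rect c',round(cx/1000,4),round(cy/1000,4),'size',round(w,1),round(h,1),'ang',round(a,1),'| mean',q.mean(0).round(4),'pca',round((np.degrees(np.arctan2(u[1],u[0]))+90)%180-90,1),'n',len(q),'px',xs.mean().round(),ys.mean().round())
E
python3 - <<'E'
from fit import *
z=np.load('w9.npz');p,d,W=z['p'],z['d'],z['W'];K,D,_=cam('wrist')
P=cloud(d,K,D,W);Z=P[...,2];hsv=cv2.cvtColor(p,cv2.COLOR_RGB2HSV)
near=lambda x,y,r:(np.hypot(P[...,0]-x,P[...,1]-y)<r)
rect(near(.59,-.35,.06)&(Z>.083)&(Z<.095),.09,K,D,W,'handle')
rect(near(.59,-.35,.06)&(Z>.034)&(Z<.042),.04,K,D,W,'stand')
rect(near(.457,-.381,.06)&(Z>.062)&(Z<.075),.07,K,D,W,'rib')
rect(near(.457,-.381,.13)&(Z>.012)&(Z<.02),.018,K,D,W,'bar')
rect(near(.514,-.212,.045)&(Z>.05)&(Z<.06),.056,K,D,W,'head')
rect(near(.624,-.199,.04)&(Z>.045)&(Z<.052)&(hsv[...,1]<80),.05,K,D,W,'boss')
red=((hsv[...,0]<8)|(hsv[...,0]>172))&(hsv[...,1]>150)
rect(red&near(.514,-.212,.06),.03,K,D,W,'ptr drive');print(np.nanmedian(P[red&near(.514,-.212,.06)],0))
rect(red&near(.624,-.199,.06),.04,K,D,W,'ptr collar');print(np.nanmedian(P[red&near(.624,-.199,.06)],0))
g=(hsv[...,0]>55)&(hsv[...,0]<95)&(hsv[...,1]>80)
rect(g&near(.57,-.205,.12),.02,K,D,W,'green');
bl=(hsv[...,0]>95)&(hsv[...,0]<125)&(hsv[...,1]>120)
rect(bl&near(.624,-.199,.05)&(Z>.047),.054,K,D,W,'lugs');rect(bl&near(.624,-.199,.05),.044,K,D,W,'collar')
bed=near(.57,-.2,.16)&(Z>.014)&(Z<.023)&(hsv[...,2]>100)&(P[...,1]<-.14)&(P[...,0]<.75)
rect(bed,.02,K,D,W,'bed')
cv2.imwrite('pics/w9c.png',cv2.resize(p[110:190,160:320,::-1],None,fx=5,fy=5,interpolation=cv2.INTER_CUBIC))
E
```

```text
handle rect c 0.5863 -0.3548 size 63.5 16.8 ang -21.2 | mean [ 0.5864 -0.3549] pca -21.5 n 767 px 233.0 33.0
stand rect c 0.5863 -0.3553 size 71.3 70.8 ang -21.3 | mean [ 0.585  -0.3536] pca 61.2 n 1635 px 237.0 43.0
rib rect c 0.4521 -0.3812 size 59.0 13.9 ang 2.4 | mean [ 0.4523 -0.3814] pca 2.1 n 527 px 342.0 28.0
bar rect c 0.4513 -0.3823 size 160.6 26.1 ang 1.7 | mean [ 0.4548 -0.3805] pca 1.6 n 1491 px 330.0 38.0
head rect c 0.5074 -0.2101 size 50.2 50.1 ang 84.8 | mean [ 0.5073 -0.2105] pca 77.9 n 851 px 281.0 155.0
boss rect c 0.626 -0.1987 size 25.1 24.4 ang -40.0 | mean [ 0.626  -0.1985] pca 47.9 n 243 px 198.0 154.0
ptr drive rect c 0.5086 -0.1813 size 10.3 3.1 ang 60.5 | mean [ 0.5086 -0.1814] pca 62.4 n 13 px 276.0 172.0
[ 0.50974089 -0.18736082  0.05473085]
ptr collar rect c 0.6395 -0.1762 size 8.9 4.2 ang 49.7 | mean [ 0.6396 -0.1765] pca 57.5 n 19 px 190.0 167.0
[ 0.63657577 -0.17903147  0.05352356]
green rect c 0.6705 -0.193 size 7.9 3.1 ang 6.1 | mean [ 0.6704 -0.1931] pca 3.0 n 17 px 174.0 152.0
lugs rect c 0.6159 -0.2179 size 14.0 10.5 ang -28.1 | mean [ 0.6159 -0.2177] pca -24.5 n 75 px 206.0 142.0
collar rect c 0.6241 -0.2003 size 51.5 50.2 ang 15.0 | mean [ 0.6227 -0.2023] pca -33.4 n 612 px 202.0 151.0
bed rect c 0.5659 -0.1922 size 220.4 123.7 ang 5.2 | mean [ 0.5803 -0.202 ] pca -1.2 n 5664 px 232.0 152.0
```

View pics/w9c.png

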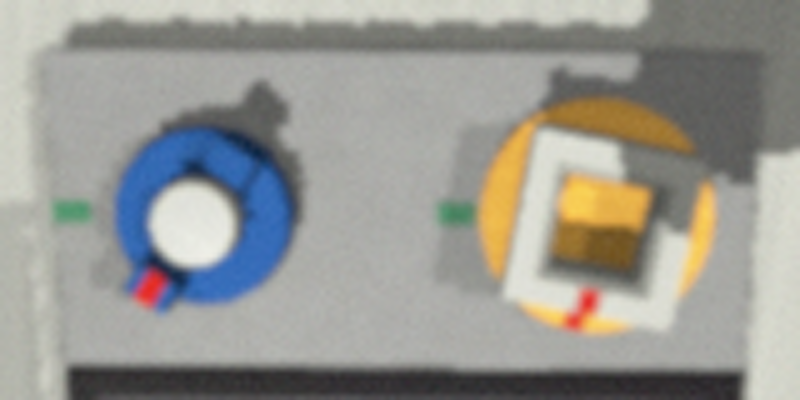

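Run:
```python
from fit import *
p,d,K,D,W=snap('scene'); P=cloud(d,K,D,W);Z=P[...,2]
m=(np.hypot(P[...,0]-.598,P[...,1]+.509)<.08)&(Z>.11)&(Z<.13)
rect(m,.12,K,D,W,'tin')
ys,xs=np.nonzero(m);q=planepix(np.c_[xs,ys],.12,K,D,W)[:,:2];print(cv2.minEnclosingCircle((q*1000).astype(np.float32)))
hsv=cv2.cvtColor(p,cv2.COLOR_RGB2HSV)
near=lambda x,y,r:(np.hypot(P[...,0]-x,P[...,1]-y)<r)
rect(near(.59,-.35,.06)&(Z>.083)&(Z<.097),.09,K,D,W,'handle')
rect(near(.59,-.35,.06)&(Z>.036)&(Z<.045),.04,K,D,W,'stand')
rect(near(.457,-.381,.06)&(Z>.062)&(Z<.075),.07,K,D,W,'rib')
rect(near(.514,-.212,.045)&(Z>.053)&(Z<.06),.056,K,D,W,'head')
rect(near(.624,-.199,.04)&(Z>.045)&(Z<.052)&(hsv[...,1]<80),.05,K,D,W,'boss')
# gripper body geometry in tool frame from initial wrist depth
z=np.load('w9.npz');Tc=np.array(vision.camera_info('wrist')['tool_from_camera']);K,D,_=cam('wrist')
Q=cloud(z['d'],K,D,Tc); m=(Q[...,2]<-.02)&np.isfinite(Q[...,2]); q=Q[m]
print('gripper extents',q.min(0),q.max(0)); 
for a in (-.03,-.04,-.05,-.06,-.07,-.08,-.1): 
    k=(q[:,2]>a-.005)&(q[:,2]<a+.005); print(a,k.sum(), q[k].min(0).round(3),q[k].max(0).round(3))
```

```text
tin rect c 0.5877 -0.5088 size 94.9 92.7 ang -32.9 | mean [ 0.5874 -0.5098] pca -54.2 n 1258 px 162.0 346.0
((587.6904296875, -508.6197204589844), 48.32184982299805)
handle rect c 0.5897 -0.3556 size 64.6 16.0 ang -21.7 | mean [ 0.59   -0.3558] pca -22.1 n 150 px 204.0 298.0
stand rect c 0.5888 -0.3548 size 72.2 71.0 ang -21.7 | mean [ 0.5902 -0.3565] pca 67.5 n 417 px 206.0 303.0
rib rect c 0.4554 -0.3823 size 59.8 12.2 ang 0.9 | mean [ 0.4552 -0.3824] pca 0.3 n 91 px 160.0 280.0
head rect c 0.5114 -0.2098 size 51.5 51.0 ang 83.9 | mean [ 0.5109 -0.2094] pca 19.5 n 169 px 215.0 245.0
boss rect c 0.6307 -0.1991 size 24.4 23.2 ang -55.8 | mean [ 0.6304 -0.1984] pca 72.6 n 57 px 250.0 265.0
gripper extents [-0.08663489 -0.04070117 -0.14079377] [ 0.08571962  0.02543848 -0.02196096]
-0.03 526 [-0.046 -0.013 -0.035] [ 0.047  0.007 -0.025]
-0.04 692 [-0.047 -0.013 -0.045] [ 0.047  0.002 -0.035]
-0.05 641 [-0.048 -0.013 -0.055] [ 0.048  0.009 -0.045]
-0.06 607 [-0.048 -0.013 -0.065] [ 0.049  0.009 -0.055]
-0.07 717 [-0.035 -0.006 -0.075] [ 0.035  0.011 -0.065]
-0.08 501 [-0.035 -0.012 -0.085] [ 0.035  0.009 -0.075]
-0.1 8643 [-0.083 -0.041 -0.105] [ 0.083  0.025 -0.095]
```

```bash
python3 go.py 0.5863 -0.355 0.15 -111.3 12
```

```text
at [ 0.5388 -0.1912  0.2966] yaw -173.59 tilt 0.0 total rz -10.87 n 12
shift units in current axes (no turn): [-0.723 -4.202  3.664]
0 0 -0.91 -0.06 -0.35 0.31; 0 0 -0.91 -0.03 -0.35 0.31; 0 0 -0.91 0.00 -0.36 0.31; 0 0 -0.91 0.04 -0.35 0.31; 0 0 -0.91 0.07 -0.35 0.31; 0 0 -0.91 0.10 -0.34 0.31; 0 0 -0.91 0.13 -0.33 0.31; 0 0 -0.91 0.16 -0.32 0.31; 0 0 -0.91 0.19 -0.30 0.31; 0 0 -0.91 0.21 -0.28 0.31; 0 0 -0.91 0.24 -0.26 0.31; 0 0 -0.91 0.26 -0.24 0.31
```

```bash
python3 -m jog '0 0 -0.91 -0.06 -0.35 0.31 -0.1; 0 0 -0.91 -0.03 -0.35 0.31 -0.1; 0 0 -0.91 0 -0.36 0.31 -0.1; 0 0 -0.91 0.04 -0.35 0.31 -0.1; 0 0 -0.91 0.07 -0.35 0.31 -0.1; 0 0 -0.91 0.1 -0.34 0.31 -0.1; 0 0 -0.91 0.13 -0.33 0.31 -0.1; 0 0 -0.91 0.16 -0.32 0.31 -0.1'; python3 -m jog '0 0 -0.91 0.19 -0.3 0.31 -0.1; 0 0 -0.91 0.21 -0.28 0.31 -0.1; 0 0 -0.91 0.24 -0.26 0.31 -0.1; 0 0 -0.91 0.26 -0.24 0.31 -0.1; 0 0 0 0 0 0 -0.1; 0 0 0 0 0 0 -0.1'; python3 go.py 0.5863 -0.355 0.038 -111.3
python3 - <<'E'
from fit import *
p,d,K,D,W=snap('wrist'); np.savez('w10.npz',p=p,d=d,W=W); cv2.imwrite('pics/w10.png',p[:,:,::-1])
E
```

```text
clock: 34.28
tool_pos: [0.5706, -0.3012, 0.1969]
orientation: [180.0, -0.0, -131.7]
force: [-0.4, 1.0, -0.1]
opening: 0.0394
clock: 35.02
tool_pos: [0.5862, -0.355, 0.148]
orientation: [-180.0, -0.0, -111.1]
force: [-0.2, 0.6, 0.4]
opening: 0.0392
at [ 0.5862 -0.355   0.148 ] yaw -111.15 tilt 0.01 total rz 0.03 n 3
shift units in current axes (no turn): [-0.000e+00 -2.000e-03  2.751e+00]
0 0 0.01 -0.00 -0.00 0.92; 0 0 0.01 -0.00 -0.00 0.92; 0 0 0.01 -0.00 -0.00 0.92
```

View pics/w10.png

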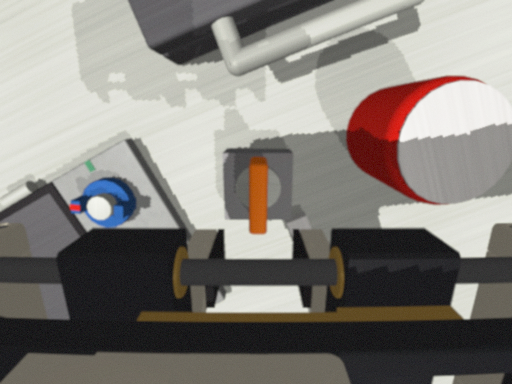

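Run:
```python
from fit import *
z=np.load('w10.npz');p,d,W=z['p'],z['d'],z['W'];K,D,_=cam('wrist')
Tc=np.array(vision.camera_info('wrist')['tool_from_camera'])
P=cloud(d,K,D,W);Q=cloud(d,K,D,Tc)
m=(P[...,2]>.115)&(P[...,2]<.125)&(P[...,1]<-.44)
q=Q[m];print(cv2.minEnclosingCircle((q[:,:2]*1000).astype(np.float32)), q[:,0].min(), 'in tool')
hm=(P[...,2]>.083)&(P[...,2]<.095)&(np.hypot(P[...,0]-.586,P[...,1]+.355)<.05)
q=Q[hm];print('handle tool x',np.median(q[:,0]),q[:,0].min(),q[:,0].max(),'y',q[:,1].min(),q[:,1].max())
```

```text
((146.202392578125, -52.19617462158203), 45.44501876831055) 0.10105327057848641 in tool
handle tool x 0.0008427241527682224 -0.0072138564296656705 0.008762145545479029 y -0.033469292582289686 0.030095861335731278
```

```bash
python3 -m jog '0 0 0.03 0 -0.03 0.6 -0.1; 0 0 0 0 0 0.8 -0.1; 0 0 0 0 0 0.8 -0.1; 0 0 0 0 0 0.4 -0.1; 0 0 0 0 0 0.15 -0.1; 0 0 0 0 0 0 -0.1'; python3 -m jog '0 0 0 0 0 0 -1; 0 0 0 0 0 0 -1; 0 0 0 0 0 0 -1; 0 0 0 0 0 0 -1'
```

```text
clock: 35.83
tool_pos: [0.5877, -0.3558, 0.0385]
orientation: [-179.9, -0.0, -111.2]
force: [0.4, -0.6, 0.2]
opening: 0.0395
clock: 36.33
tool_pos: [0.5875, -0.3558, 0.0384]
orientation: [-180.0, -0.0, -111.2]
force: [-0.3, 1.4, 2.3]
opening: 0.0156
```

```bash
python3 -m jog '0 0 0 0 0 -0.3 -1; 0 0 0 0 0 -0.7 -1; 0 0 0 0 0 -1 -1; 0 0 0 0 0 -0.7 -1; 0 0 0 0 0 0 -1'; python3 go.py 0.44 -0.21 0.15 -95.2
```

```text
clock: 36.95
tool_pos: [0.5886, -0.3563, 0.1492]
orientation: [-179.7, 0.0, -111.2]
force: [0.1, 0.5, -2.0]
opening: 0.016
at [ 0.5886 -0.3563  0.1492] yaw -111.24 tilt 0.3 total rz -2.8 n 4
shift units in current axes (no turn): [-2.064  4.788 -0.021]
0 0 -0.70 -0.52 1.20 -0.01; 0 0 -0.70 -0.60 1.16 -0.01; 0 0 -0.70 -0.68 1.11 -0.01; 0 0 -0.70 -0.75 1.06 -0.01
```

```bash
python3 -m jog '0 0 -0.45 -0.3 0.75 0 -1; 0 0 -0.5 -0.35 0.78 0 -1; 0 0 -0.5 -0.38 0.75 0 -1; 0 0 -0.5 -0.42 0.75 0 -1; 0 0 -0.45 -0.45 0.72 0 -1; 0 0 -0.4 -0.5 0.7 0 -1;0 0 0 0 0 0 -1;0 0 0 0 0 0 -1'
python3 - <<'E'
from fit import *
p,d,K,D,W=snap('wrist'); o=ctrl.get_obs();print(o['tool_pos'],o['orientation'])
np.savez('w11.npz',p=p,d=d,W=W); cv2.imwrite('pics/w11.png',p[:,:,::-1])
P=cloud(d,K,D,W);Z=P[...,2]
near=lambda x,y,r:(np.hypot(P[...,0]-x,P[...,1]-y)<r)
rect(near(.51,-.21,.045)&(Z>.05)&(Z<.06),.056,K,D,W,'head')
E
```

```text
clock: 37.95
tool_pos: [0.438, -0.2182, 0.1456]
orientation: [180.0, 0.0, -95.2]
force: [-0.8, -0.5, -2.1]
opening: 0.0158
[ 0.43823095 -0.21840619  0.1455415 ] [ 1.7998937e+02 -2.3083551e-03 -9.5216383e+01]
head rect c 0.508 -0.2101 size 50.1 49.5 ang 84.7 | mean [ 0.5086 -0.2103] pca -40.0 n 2260 px 241.0 117.0
```

View pics/w11.png

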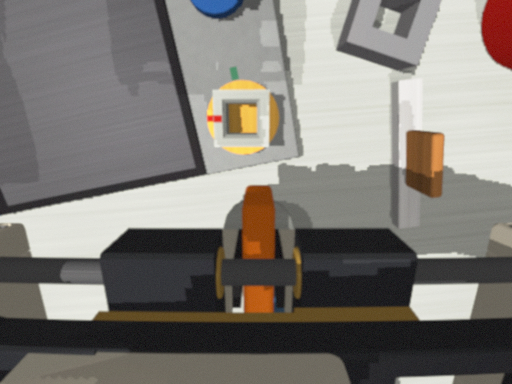

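```bash
python3 - <<'E'
from fit import *
z=np.load('w11.npz');p,d,W=z['p'],z['d'],z['W'];K,D,_=cam('wrist')
Tc=np.array(vision.camera_info('wrist')['tool_from_camera'])
Q=cloud(d,K,D,Tc);hsv=cv2.cvtColor(p,cv2.COLOR_RGB2HSV)
m=(hsv[...,0]>3)&(hsv[...,0]<18)&(hsv[...,1]>150)&(abs(Q[...,0])<.03)&(abs(Q[...,1])<.05)&(Q[...,2]>-.08)&(Q[...,2]<0)
q=Q[m];print(len(q),q.min(0).round(4),q.max(0).round(4),np.median(q,0).round(4))
for r in range(186,232,5):
    k=m[r]; print(r,np.nanmin(Q[r][k],0).round(4) if k.any() else None,np.nanmax(Q[r][k],0).round(4) if k.any() else None)
E
python3 go.py 0.508 -0.2101 0.11 -95.3
```

```text
3027 [-0.0088 -0.0323 -0.0529] [ 0.0105  0.0294 -0.0115] [ 0.0009 -0.0158 -0.05  ]
186 [-0.0038 -0.0322 -0.0137] [ 0.0056 -0.0317 -0.0115]
191 [-0.0059 -0.0322 -0.0252] [ 0.0076 -0.0309 -0.0203]
196 [-0.006  -0.0321 -0.035 ] [ 0.0078 -0.031  -0.0308]
201 [-0.0056 -0.0323 -0.0443] [ 0.0079 -0.0309 -0.0397]
206 [-0.0064 -0.0316 -0.0502] [ 0.0081 -0.0302 -0.0458]
211 [-0.0067 -0.0295 -0.0512] [ 0.0085 -0.0285 -0.0482]
216 [-0.0063 -0.0272 -0.0516] [ 0.0085 -0.0261 -0.0486]
221 [-0.0063 -0.0245 -0.051 ] [ 0.008  -0.0235 -0.0486]
226 [-0.0064 -0.0223 -0.0521] [ 0.0081 -0.0209 -0.0485]
231 [-0.0087 -0.0195 -0.0512] [ 0.0105 -0.009  -0.0263]
at [ 0.4382 -0.2184  0.1455] yaw -95.22 tilt 0.01 total rz 0.01 n 2
shift units in current axes (no turn): [-0.365 -1.718  0.889]
0 0 0.01 -0.18 -0.86 0.44; 0 0 0.01 -0.18 -0.86 0.44
```

```bash
python3 -m jog '0 0 0 -0.12 -0.5 0 -1; 0 0 0 -0.14 -0.62 0 -1; 0 0 0 -0.12 -0.6 0.1 -1; 0 0 0 0 0 0.4 -1; 0 0 0 0 0 0.4 -1; 0 0 0 0 0 0 -1; 0 0 0 0 0 0 -1'; python3 go.py 0.508 -0.2093 0.088 -95.3
```

```text
clock: 38.88
tool_pos: [0.5078, -0.2096, 0.11]
orientation: [-180.0, -0.0, -95.2]
force: [0.6, -0.1, -1.1]
opening: 0.0159
at [ 0.5078 -0.2096  0.11  ] yaw -95.21 tilt 0.02 total rz 0.02 n 1
shift units in current axes (no turn): [-0.008 -0.005  0.549]
0 0 0.02 -0.01 -0.01 0.55
```

```bash
python3 -m jog '0 0 0 0 0 0.25 -1; 0 0 0 0 0 0.25 -1; 0 0 0 0 0 0 -1'; python3 -m jog '0 0 0 0 0 0.1 -1; 0 0 0 0 0 0.05 -1; 0 0 0 0 0 0 -1'; python3 -m jog '0 0 0 0 0 0.05 -1; 0 0 0 0 0 0 -1'
```

```text
clock: 39.25
tool_pos: [0.507, -0.2093, 0.0887]
orientation: [179.9, 0.0, -95.2]
force: [0.3, -0.0, -1.2]
opening: 0.016
clock: 39.62
tool_pos: [0.5078, -0.2093, 0.0837]
orientation: [180.0, -0.0, -95.2]
force: [0.9, -0.7, -1.6]
opening: 0.016
clock: 39.88
tool_pos: [0.5078, -0.2093, 0.0817]
orientation: [180.0, 0.0, -95.2]
force: [1.3, 1.0, -1.4]
opening: 0.0156
```

```bash
python3 -m jog '0 0 0 0 0 0.08 -1; 0 0 0 0 0 0 -1'; python3 -m jog '0 0 0 0 0 0.05 -1; 0 0 0 0 0 0 -1';python3 -m jog '0 0 0 0 0 0.05 -1; 0 0 0 0 0 0 -1'
```

```text
clock: 40.12
tool_pos: [0.5076, -0.2093, 0.0783]
orientation: [180.0, 0.0, -95.2]
force: [-0.0, 0.5, -1.7]
opening: 0.0161
clock: 40.38
tool_pos: [0.5077, -0.2093, 0.0764]
orientation: [180.0, 0.0, -95.2]
force: [0.2, -0.6, -2.3]
opening: 0.0159
clock: 40.62
tool_pos: [0.5077, -0.2094, 0.0744]
orientation: [180.0, -0.0, -95.2]
force: [1.4, -0.1, -2.6]
opening: 0.0158
```

```bash
python3 -m jog '0 0 0 0 0 0.15 -1; 0 0 0 0 0 0 -1'; python3 -m jog '0 0 0 0 0 0.15 -1; 0 0 0 0 0 0 -1';python3 -m jog '0 0 0 0 0 0.1 -1; 0 0 0 0 0 0 -1'
```

```text
clock: 40.88
tool_pos: [0.5074, -0.2093, 0.0679]
orientation: [179.9, 0.0, -95.2]
force: [0.5, 1.0, -1.5]
opening: 0.0156
clock: 41.12
tool_pos: [0.5074, -0.2093, 0.0619]
orientation: [179.9, 0.0, -95.2]
force: [0.6, 0.6, -1.4]
opening: 0.0158
clock: 41.38
tool_pos: [0.5076, -0.2093, 0.0582]
orientation: [180.0, 0.0, -95.2]
force: [0.4, 0.1, -1.8]
opening: 0.0157
```

```bash
python3 -m jog '0 0 0 0 0 0.05 -1; 0 0 0 0 0 0 -1';python3 -m jog '0 0 0 0 0 0.05 -1; 0 0 0 0 0 0 -1'
```

```text
clock: 41.62
tool_pos: [0.5077, -0.2094, 0.0564]
orientation: [180.0, 0.0, -95.2]
force: [-0.4, -0.1, -2.4]
opening: 0.0159
clock: 41.88
tool_pos: [0.5078, -0.2093, 0.0544]
orientation: [180.0, 0.0, -95.2]
force: [-0.5, 0.8, -2.2]
opening: 0.0161
```

```bash
python3 -m jog '0 0 0 0 0 0.03 -1; 0 0 0 0 0 0 -1';python3 -m jog '0 0 0 0 0 0.02 -1; 0 0 0 0 0 0 -1'
```

```text
clock: 42.12
tool_pos: [0.5079, -0.2094, 0.0543]
orientation: [-180.0, -0.0, -95.2]
force: [-3.3, 1.5, 7.3]
opening: 0.0153
clock: 42.38
tool_pos: [0.508, -0.2094, 0.0542]
orientation: [-180.0, -0.0, -95.2]
force: [-5.4, 3.2, 14.0]
opening: 0.0162
```

```bash
python3 -m jog '0 0 0.5 0 0 -0.02 -1; 0 0 0.5 0 0 0 -1; 0 0 0.5 0 0 0 -1; 0 0 0.5 0 0 0 -1; 0 0 0 0 0 0 -1'; python3 -c "
from plant import ctrl
print(ctrl.get_obs()['moment'])"; python3 -m jog '0 0 0.5 0 0 0 -1; 0 0 0.5 0 0 0 -1; 0 0 0.5 0 0 0 -1; 0 0 0.5 0 0 0 -1; 0 0 0 0 0 0 -1'; python3 -c "
from plant import ctrl
print(ctrl.get_obs()['moment'])"
```

```text
clock: 43.0
tool_pos: [0.5082, -0.209, 0.0543]
orientation: [-180.0, 0.0, -106.7]
force: [-3.3, 4.4, 6.7]
opening: 0.0157
[1.61230608 0.87505199 0.05421419]
clock: 43.62
tool_pos: [0.5082, -0.209, 0.0543]
orientation: [-180.0, 0.0, -118.1]
force: [-2.5, 3.5, 7.1]
opening: 0.0155
[1.61518555 0.94922123 0.09780076]
```

```bash
python3 -m jog '0 0 0.6 0 0 0 -1; 0 0 0.6 0 0 0 -1; 0 0 0.6 0 0 0 -1; 0 0 0.6 0 0 0 -1; 0 0 0.6 0 0 0 -1;0 0 0 0 0 0 -1'
python3 - <<'E'
from fit import *
print(ctrl.get_obs()['moment'])
p,d,K,D,W=snap('wrist');cv2.imwrite('pics/w12.png',p[:,:,::-1])
p,d,K,D,W=snap('scene');cv2.imwrite('pics/s12.png',cv2.resize(p[220:300,180:280,::-1],None,fx=7,fy=7,interpolation=cv2.INTER_CUBIC))
E
```

```text
clock: 44.38
tool_pos: [0.5082, -0.2089, 0.0543]
orientation: [-180.0, 0.0, -135.3]
force: [-2.0, 3.7, 7.0]
opening: 0.0159
[1.77642455 0.89338776 0.01578335]
```

View pics/w12.png

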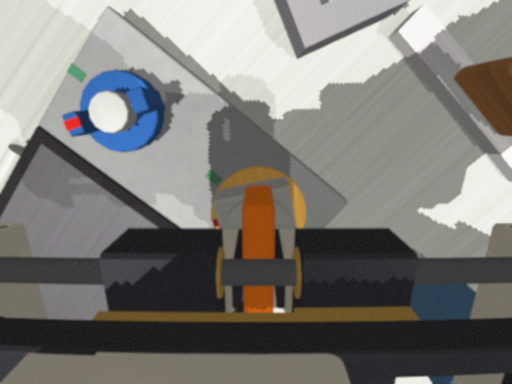

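View pics/s12.png

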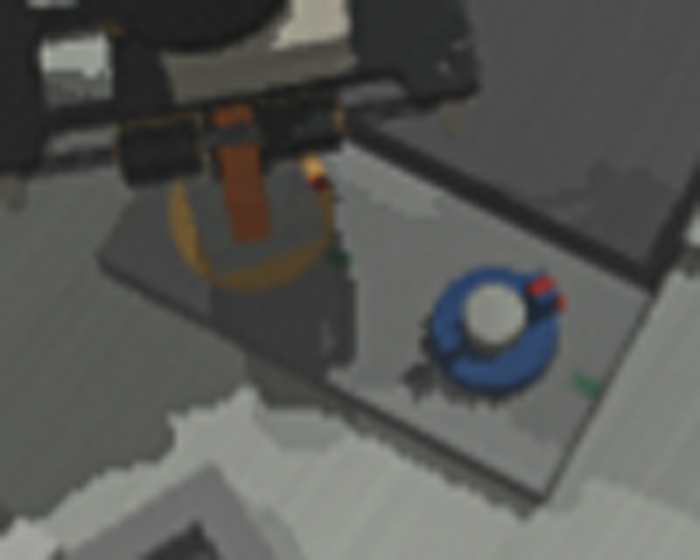

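```bash
python3 -m jog '0 0 0.7 0 0 0 -1; 0 0 0.7 0 0 0 -1; 0 0 0.7 0 0 0 -1; 0 0 0.7 0 0 0 -1; 0 0 0.7 0 0 0 -1; 0 0 0.7 0 0 0 -1; 0 0 0.7 0 0 0 -1;0 0 0 0 0 0 -1'; python3 -m jog '0 0 0.7 0 0 0 -1; 0 0 0.7 0 0 0 -1; 0 0 0.7 0 0 0 -1; 0 0 0.7 0 0 0 -1; 0 0 0 0 0 0 -1'
python3 - <<'E'
from fit import *
print(ctrl.get_obs()['moment'])
p,d,K,D,W=snap('wrist');cv2.imwrite('pics/w13.png',p[:,:,::-1])
p,d,K,D,W=snap('scene');cv2.imwrite('pics/s13.png',cv2.resize(p[220:300,180:280,::-1],None,fx=7,fy=7,interpolation=cv2.INTER_CUBIC))
E
```

```text
clock: 45.48
tool_pos: [0.5083, -0.2089, 0.0543]
orientation: [-180.0, 0.1, -163.4]
force: [-2.6, 4.1, 6.9]
opening: 0.0158
clock: 46.1
tool_pos: [0.5083, -0.2089, 0.0543]
orientation: [180.0, 0.1, -179.4]
force: [-2.4, 4.8, 7.3]
opening: 0.0158
[1.97238682 0.68609927 0.0401405 ]
```

View pics/w13.png

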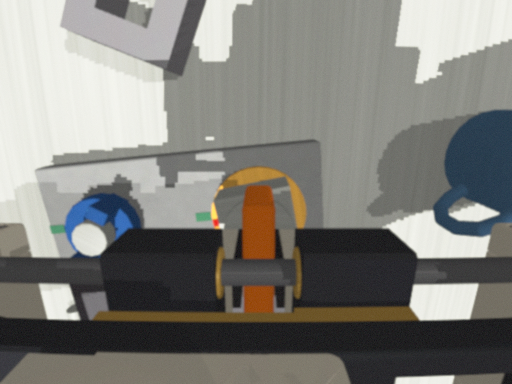

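View pics/s13.png

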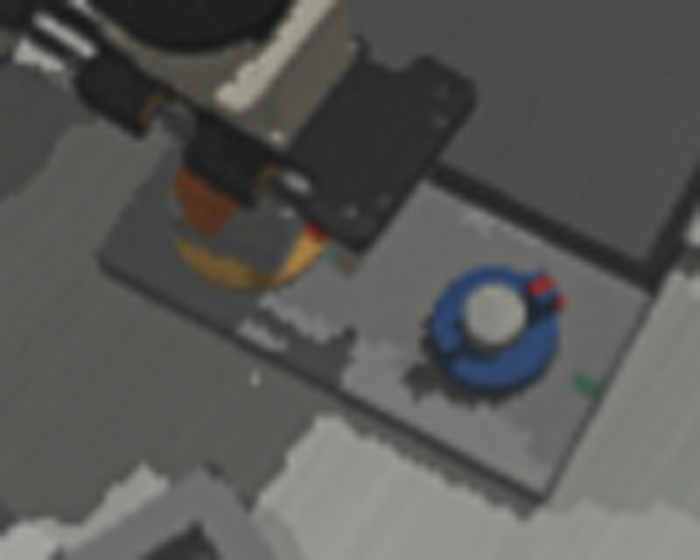

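```bash
for i in 1 ; do python3 -m jog '0 0 0.4 0 0 0 -1; 0 0 0.4 0 0 0 -1; 0 0 0.3 0 0 0 -1; 0 0 0 0 0 0 -1; 0 0 0 0 0 0 -1'; done
python3 - <<'E'
from fit import *
print(ctrl.get_obs()['moment'])
p,d,K,D,W=snap('wrist');cv2.imwrite('pics/w14.png',cv2.resize(p[150:240,150:330,::-1],None,fx=4,fy=4,interpolation=cv2.INTER_CUBIC))
E
```

```text
clock: 46.82
tool_pos: [0.5084, -0.2089, 0.0543]
orientation: [180.0, 0.1, 174.3]
force: [-1.3, 4.7, 6.6]
opening: 0.0159
[1.96790266 0.69692457 0.13505488]
```

View pics/w14.png

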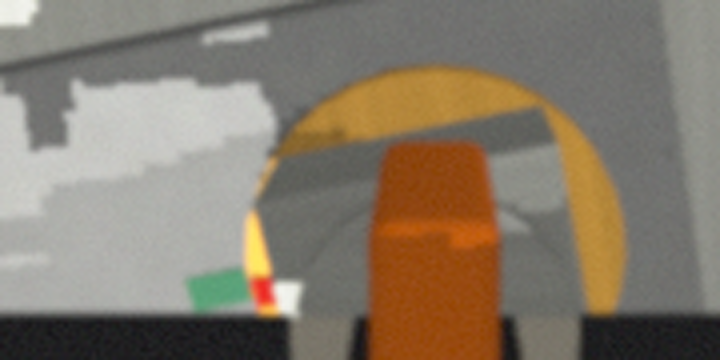

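```bash
python3 -m jog '0 0 0.2 0 0 0 -1; 0 0 0 0 0 0 -1; 0 0 0 0 0 0 -1'; python3 -c "
from plant import ctrl
print(ctrl.get_obs()['moment'])"
```

```text
clock: 47.25
tool_pos: [0.5084, -0.2089, 0.0543]
orientation: [180.0, 0.1, 173.2]
force: [-1.4, 4.3, 6.8]
opening: 0.0158
[1.98085906 0.66260322 0.15769894]
```

```bash
python3 -m jog '0 0 -0.5 0 0 0 -1; 0 0 -0.5 0 0 0 -1; 0 0 0 0 0 -0.1 -1; 0 0 0 0 0 -0.3 -1; 0 0 0 0 0 -0.5 -1; 0 0 0 0 0 -0.6 -1; 0 0 0 0 0 -0.5 -1; 0 0 0 0 0 0 -1'
python3 - <<'E'
from fit import *
print(ctrl.get_obs()['moment'])
p,d,K,D,W=snap('wrist');cv2.imwrite('pics/w15.png',p[:,:,::-1])
p,d,K,D,W=snap('scene');cv2.imwrite('pics/s15.png',cv2.resize(p[220:300,180:280,::-1],None,fx=7,fy=7,interpolation=cv2.INTER_CUBIC))
E
```

```text
clock: 48.25
tool_pos: [0.509, -0.2096, 0.1354]
orientation: [-180.0, 0.2, 178.8]
force: [0.1, 0.7, -2.7]
opening: 0.0158
[ 0.10338621 -0.05102264  0.01950562]
```

View pics/w15.png

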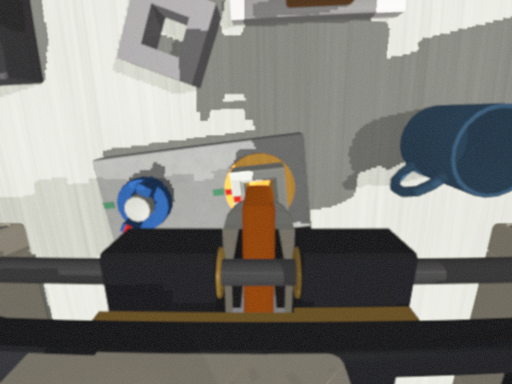

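View pics/s15.png

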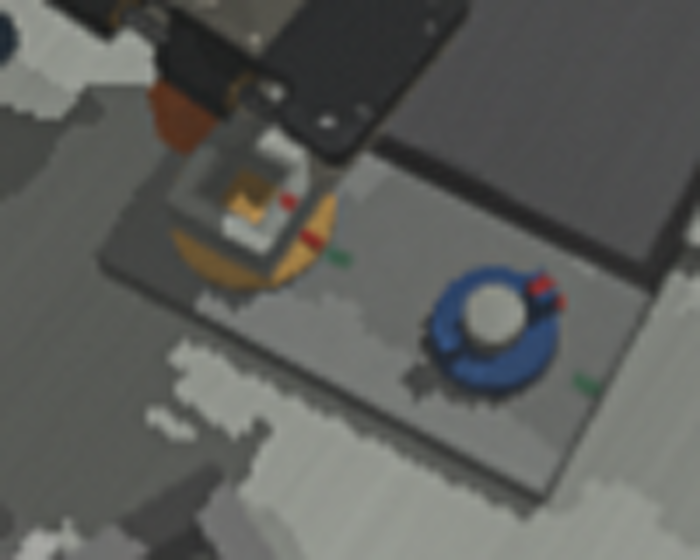

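```bash
python3 - <<'E'
from fit import *
p,d,K,D,W=snap('wrist')
P=cloud(d,K,D,W);Z=P[...,2];hsv=cv2.cvtColor(p,cv2.COLOR_RGB2HSV)
near=lambda x,y,r:(np.hypot(P[...,0]-x,P[...,1]-y)<r)
rect(near(.586,-.355,.06)&(Z>.034)&(Z<.044),.04,K,D,W,'stand')
rect(near(.508,-.21,.045)&(Z>.05)&(Z<.06),.056,K,D,W,'head')
Tc=np.array(vision.camera_info('wrist')['tool_from_camera'])
Q=cloud(d,K,D,Tc)
m=(hsv[...,0]>3)&(hsv[...,0]<18)&(hsv[...,1]>150)&(abs(Q[...,0])<.03)&(abs(Q[...,1])<.05)&(Q[...,2]>-.08)&(Q[...,2]<0)
for r in range(191,230,6):
    k=m[r]; print(r,np.nanmin(Q[r][k],0).round(4),np.nanmax(Q[r][k],0).round(4))
E
python3 go.py 0.5863 -0.3545 0.135 158.7
```

```text
stand rect c 0.5857 -0.3549 size 71.5 69.9 ang -21.1 | mean [ 0.5848 -0.3489] pca 7.9 n 4557 px 164.0 37.0
head rect c 0.508 -0.2163 size 49.9 39.3 ang 4.5 | mean [ 0.5078 -0.2233] pca 0.3 n 1214 px 257.0 183.0
191 [-0.0066 -0.0336 -0.0253] [ 0.0075 -0.0323 -0.0205]
197 [-0.0066 -0.0335 -0.0369] [ 0.0076 -0.0321 -0.0322]
203 [-0.0067 -0.0336 -0.0475] [ 0.0076 -0.0321 -0.0428]
209 [-0.0069 -0.0316 -0.0507] [ 0.0078 -0.0308 -0.0482]
215 [-0.0069 -0.029  -0.0516] [ 0.0079 -0.0278 -0.0484]
221 [-0.0071 -0.0259 -0.0513] [ 0.0079 -0.0244 -0.0474]
227 [-0.0071 -0.0229 -0.0514] [ 0.0079 -0.0213 -0.0475]
at [ 0.5072 -0.2092  0.1326] yaw 178.82 tilt 0.07 total rz 3.51 n 4
shift units in current axes (no turn): [-2.052 -3.591 -0.059]
0 0 0.88 -0.51 -0.90 -0.01; 0 0 0.88 -0.59 -0.85 -0.01; 0 0 0.88 -0.66 -0.79 -0.01; 0 0 0.88 -0.73 -0.73 -0.01
```

```bash
python3 -m jog '0 0 0.7 -0.41 -0.72 0 -1; 0 0 0.7 -0.46 -0.69 0 -1; 0 0 0.7 -0.5 -0.65 0 -1; 0 0 0.7 -0.55 -0.6 0 -1; 0 0 0.7 -0.6 -0.55 0 -1; 0 0 0 0 0 0 -1;0 0 0 0 0 0 -1'; python3 go.py 0.5865 -0.3535 0.076 158.7
```

```text
clock: 49.28
tool_pos: [0.5866, -0.3525, 0.1318]
orientation: [180.0, -0.1, 158.8]
force: [-0.8, -0.3, -1.3]
opening: 0.0159
at [ 0.5866 -0.3525  0.1318] yaw 158.8 tilt 0.15 total rz 0.02 n 2
shift units in current axes (no turn): [-0.007 -0.023  1.396]
0 0 0.01 -0.00 -0.01 0.70; 0 0 0.01 -0.00 -0.01 0.70
```

```bash
python3 -m jog '0 0 0 0 -0.02 0.5 -1; 0 0 0 0 0 0.5 -1; 0 0 0 0 0 0.4 -1;0 0 0 0 0 0.1 -1;0 0 0 0 0 0 -1'; python3 -m jog '0 0 0 0 0 0.2 -1; 0 0 0 0 0 0.2 -1;0 0 0 0 0 0 -1'; python3 go.py 0.5865 -0.3535 0.0384 158.7
```

```text
clock: 49.9
tool_pos: [0.5873, -0.3536, 0.0736]
orientation: [-180.0, 0.0, 158.8]
force: [0.0, 0.7, -1.7]
opening: 0.0158
clock: 50.28
tool_pos: [0.5866, -0.3535, 0.0564]
orientation: [180.0, -0.1, 158.8]
force: [-0.7, -0.4, -1.7]
opening: 0.0158
at [ 0.5866 -0.3535  0.0564] yaw 158.79 tilt 0.09 total rz 0.02 n 1
shift units in current axes (no turn): [ 0.002 -0.     0.45 ]
0 0 0.02 0.00 -0.00 0.45
```

```bash
python3 -m jog '0 0 0 0 0 0.2 -1; 0 0 0 0 0 0.15 -1;0 0 0 0 0 0.05 -1; 0 0 0 0 0 0 -1'; python3 -m jog '0 0 0 0 0 0.05 -1; 0 0 0 0 0 0 -1'
```

```text
clock: 50.78
tool_pos: [0.5871, -0.3537, 0.0412]
orientation: [-180.0, -0.0, 158.8]
force: [0.5, 0.4, -1.4]
opening: 0.0158
clock: 51.02
tool_pos: [0.5872, -0.3537, 0.0394]
orientation: [180.0, -0.0, 158.8]
force: [0.0, -1.0, -2.5]
opening: 0.0156
```

```bash
python3 -m jog '0 0 0 0 0 0.03 -1; 0 0 0 0 0 0 -1;0 0 0 0 0 0 -0.1; 0 0 0 0 0 0 -0.1; 0 0 0 0 0 -0.4 -0.1; 0 0 0 0 0 -0.8 -0.1; 0 0 0 0 0 -0.9 -0.1; 0 0 0 0 0 -0.9 0.5'; python3 go.py 0.626 -0.1985 0.13 180
python3 - <<'E'
from fit import *
p,d,K,D,W=snap('scene');cv2.imwrite('pics/s16.png',cv2.resize(p[220:340,140:280,::-1],None,fx=5,fy=5,interpolation=cv2.INTER_CUBIC))
P=cloud(d,K,D,W);Z=P[...,2]
near=lambda x,y,r:(np.hypot(P[...,0]-x,P[...,1]-y)<r)
rect(near(.59,-.355,.05)&(Z>.080)&(Z<.097),.09,K,D,W,'handle')
print(np.nanmedian(Z[near(.59,-.355,.05)&(Z>.080)]))
E
```

```text
clock: 52.02
tool_pos: [0.5873, -0.3539, 0.1608]
orientation: [-180.0, 0.1, 158.8]
force: [0.4, -0.8, -0.4]
opening: 0.0451
at [ 0.5873 -0.3539  0.1608] yaw 158.81 tilt 0.07 total rz -3.7 n 5
shift units in current axes (no turn): [0.502 3.971 0.769]
0 0 -0.74 0.10 0.79 0.15; 0 0 -0.74 0.04 0.80 0.15; 0 0 -0.74 -0.02 0.80 0.15; 0 0 -0.74 -0.08 0.80 0.15; 0 0 -0.74 -0.14 0.79 0.15
handle none
0.602913893087489
```

View pics/s16.png

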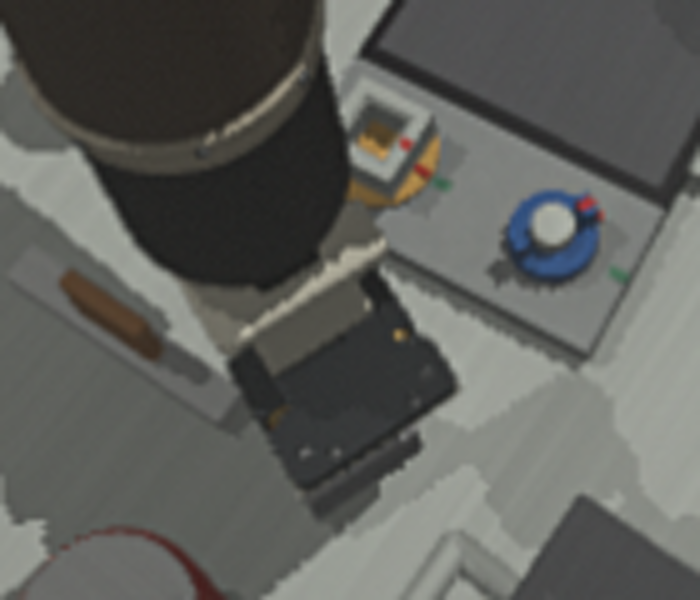

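```bash
python3 go.py 0.626 -0.1987 0.12 -118 16
```

```text
at [ 0.5896 -0.3553  0.1668] yaw 158.85 tilt 0.51 total rz -14.51 n 16
shift units in current axes (no turn): [0.563 3.98  1.17 ]
0 0 -0.91 0.04 0.25 0.07; 0 0 -0.91 0.01 0.25 0.07; 0 0 -0.91 -0.01 0.25 0.07; 0 0 -0.91 -0.03 0.25 0.07; 0 0 -0.91 -0.06 0.25 0.07; 0 0 -0.91 -0.08 0.24 0.07; 0 0 -0.91 -0.10 0.23 0.07; 0 0 -0.91 -0.12 0.22 0.07; 0 0 -0.91 -0.14 0.21 0.07; 0 0 -0.91 -0.16 0.20 0.07; 0 0 -0.91 -0.17 0.18 0.07; 0 0 -0.91 -0.19 0.16 0.07; 0 0 -0.91 -0.20 0.15 0.07; 0 0 -0.91 -0.22 0.13 0.07; 0 0 -0.91 -0.23 0.11 0.07; 0 0 -0.91 -0.24 0.09 0.07
```

```bash
python3 -m jog '0 0 -0.91 0.04 0.25 0 0.82; 0 0 -0.91 0.01 0.25 0 0.82; 0 0 -0.91 -0.01 0.25 0.07 0.82; 0 0 -0.91 -0.03 0.25 0.07 0.82; 0 0 -0.91 -0.06 0.25 0.07 0.82; 0 0 -0.91 -0.08 0.24 0.07 0.82; 0 0 -0.91 -0.1 0.23 0.07 0.82; 0 0 -0.91 -0.12 0.22 0.07 0.82'; python3 -m jog '0 0 -0.91 -0.14 0.21 0.07 0.82; 0 0 -0.91 -0.16 0.2 0.07 0.82; 0 0 -0.91 -0.17 0.18 0.07 0.82; 0 0 -0.91 -0.19 0.16 0.07 0.82; 0 0 -0.91 -0.2 0.15 0.07 0.82; 0 0 -0.91 -0.22 0.13 0.07 0.82; 0 0 -0.91 -0.23 0.11 0.07 0.82; 0 0 -0.91 -0.24 0.09 0.07 0.82'; python3 -m jog '0 0 0 0 0 0 0.82; 0 0 0 0 0 0 0.82'; python3 go.py 0.626 -0.1987 0.018 -118
python3 - <<'E'
from fit import *
p,d,K,D,W=snap('wrist');cv2.imwrite('pics/w17.png',p[:,:,::-1])
p,d,K,D,W=snap('scene');cv2.imwrite('pics/s17.png',cv2.resize(p[220:340,140:280,::-1],None,fx=5,fy=5,interpolation=cv2.INTER_CUBIC))
P=cloud(d,K,D,W);Z=P[...,2]
near=lambda x,y,r:(np.hypot(P[...,0]-x,P[...,1]-y)<r)
rect(near(.59,-.355,.05)&(Z>.080)&(Z<.097),.09,K,D,W,'handle')
print(np.nanmedian(Z[near(.59,-.355,.05)&(Z>.080)]))
E
```

```text
clock: 53.08
tool_pos: [0.6059, -0.275, 0.1425]
orientation: [-180.0, 0.1, -159.3]
force: [-0.0, -0.4, -1.2]
opening: 0.08
clock: 54.08
tool_pos: [0.6238, -0.1961, 0.1201]
orientation: [-179.9, 0.0, -117.6]
force: [0.2, -0.1, 0.4]
opening: 0.0797
clock: 54.32
tool_pos: [0.6236, -0.1966, 0.1197]
orientation: [-180.0, 0.0, -117.9]
force: [-0.3, 0.2, -0.2]
opening: 0.0796
at [ 0.6236 -0.1966  0.1197] yaw -117.88 tilt 0.04 total rz 0.02 n 3
shift units in current axes (no turn): [ 0.019 -0.078  2.542]
0 0 0.01 0.01 -0.03 0.85; 0 0 0.01 0.01 -0.03 0.85; 0 0 0.01 0.01 -0.03 0.85
handle rect c 0.5903 -0.3552 size 64.2 19.0 ang 69.6 | mean [ 0.5899 -0.3551] pca 68.9 n 167 px 204.0 298.0
0.08938753967712088
```

View pics/w17.png

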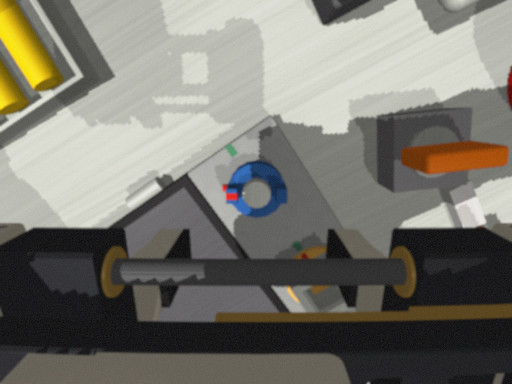

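View pics/s17.png

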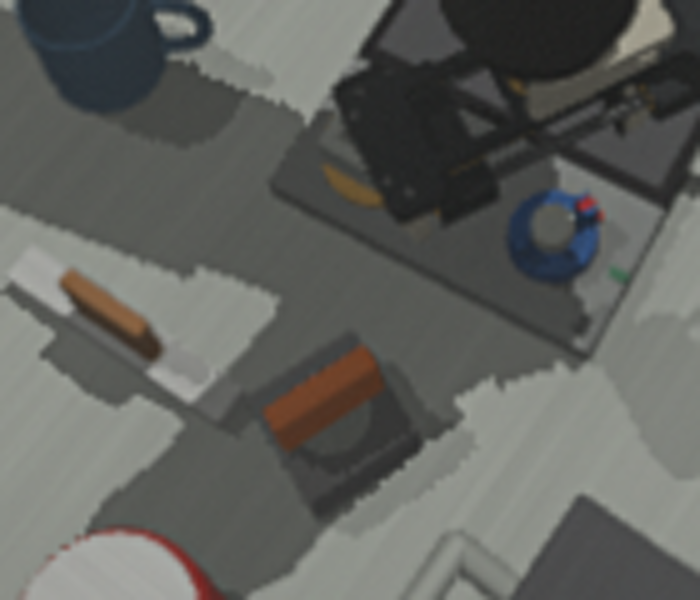

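```bash
python3 -m jog '0 0 0 0.02 -0.08 0.6 0.82; 0 0 0 0 0 0.8 0.82; 0 0 0 0 0 0.6 0.82; 0 0 0 0 0 0.2 0.82; 0 0 0 0 0 0 0.82'; python3 -m jog '0 0 0 0 0 0.2 0.82; 0 0 0 0 0 0.1 0.82; 0 0 0 0 0 0 0.82'; python3 go.py 0.626 -0.1987 0.018 -118
```

```text
clock: 55.05
tool_pos: [0.6258, -0.1988, 0.031]
orientation: [180.0, -0.0, -117.8]
force: [0.5, 0.0, 0.6]
opening: 0.0799
clock: 55.42
tool_pos: [0.6257, -0.1985, 0.0189]
orientation: [180.0, -0.0, -117.8]
force: [-0.2, 0.4, 1.0]
opening: 0.0794
at [ 0.6257 -0.1985  0.0189] yaw -117.78 tilt 0.01 total rz 0.04 n 1
shift units in current axes (no turn): [ 0.001 -0.008  0.022]
0 0 0.04 0.00 -0.01 0.02
```

```bash
python3 -m jog '0 0 0 0 0 0 -1; 0 0 0 0 0 0 -1; 0 0 0 0 0 0 -1; 0 0 0 0 0 0 -1; 0 0 0 0 0 0 -1'; python3 -m jog '0 0 0.4 0 0 0 -1; 0 0 0.4 0 0 0 -1; 0 0 0.4 0 0 0 -1; 0 0 0 0 0 0 -1'
```

```text
clock: 56.05
tool_pos: [0.6274, -0.1967, 0.0192]
orientation: [-179.9, 0.1, -117.7]
force: [3.3, 8.3, 0.3]
opening: 0.0536
clock: 56.55
tool_pos: [0.6274, -0.1967, 0.0192]
orientation: [-179.9, 0.2, -124.7]
force: [3.7, 8.4, -0.6]
opening: 0.0535
```

```bash
python3 -m jog '0 0 0.6 -0.06 0 0 -1; 0 0 0.6 0 0 0 -1; 0 0 0.6 0 0 0 -1; 0 0 0.6 0 0 0 -1; 0 0 0.6 0 0 0 -1; 0 0 0.6 0 0 0 -1; 0 0 0.6 0 0 0 -1; 0 0 0 0 0 0 -1'
python3 - <<'E'
from fit import *
print(ctrl.get_obs()['moment'])
p,d,K,D,W=snap('wrist');cv2.imwrite('pics/w18.png',p[:,:,::-1])
E
```

```text
clock: 57.55
tool_pos: [0.6275, -0.1965, 0.0192]
orientation: [-180.0, 0.0, -148.7]
force: [-0.0, 1.5, 1.0]
opening: 0.0535
[ 0.33127027 -0.02656303 -0.0818207 ]
```

View pics/w18.png

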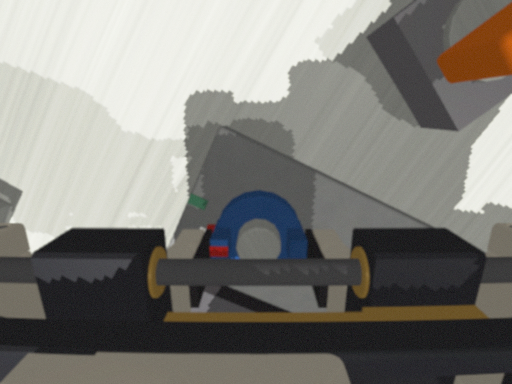

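```bash
python3 -m jog '0 0 0.6 0 0 0 -1; 0 0 0.6 0 0 0 -1; 0 0 0.6 0 0 0 -1; 0 0 0.6 0 0 0 -1; 0 0 0.6 0 0 0 -1; 0 0 0.6 0 0 0 -1; 0 0 0.6 0 0 0 -1; 0 0 0 0 0 0 -1'; python3 -m jog '0 0 0.4 0 0 0 -1;0 0 0.3 0 0 0 -1; 0 0 0 0 0 0 -1;0 0 0 0 0 0 -1';python3 - <<'E'
from fit import *
print(ctrl.get_obs()['moment'])
p,d,K,D,W=snap('wrist');cv2.imwrite('pics/w19.png',cv2.resize(p[150:300,150:370,::-1],None,fx=3.5,fy=3.5,interpolation=cv2.INTER_CUBIC))
E
```

```text
clock: 58.6
tool_pos: [0.6276, -0.1964, 0.0192]
orientation: [-180.0, 0.0, -172.7]
force: [0.7, 1.1, 1.9]
opening: 0.0533
clock: 59.1
tool_pos: [0.6276, -0.1965, 0.0192]
orientation: [-180.0, 0.0, -176.7]
force: [1.0, 1.9, 3.2]
opening: 0.0536
[ 0.82904246 -0.1934153   1.28070359]
```

View pics/w19.png

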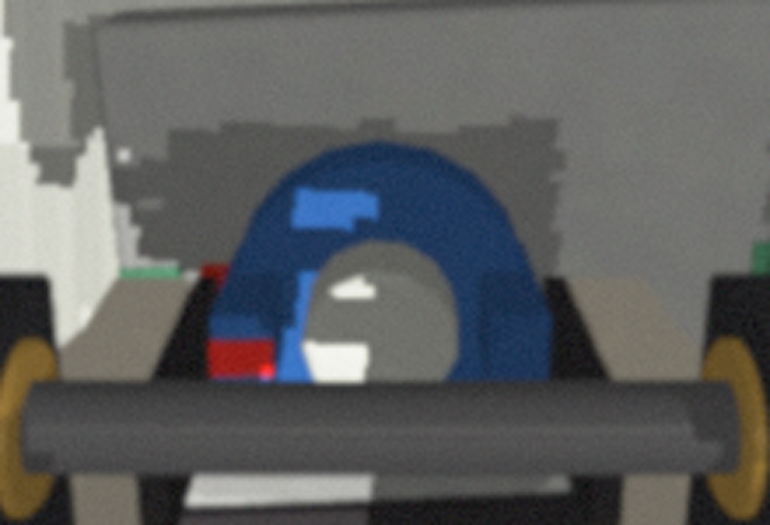

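```bash
python3 -m jog '0 0 -0.1 0 0 0 0.82; 0 0 0 0 0 0 0.82; 0 0 0 0 0 0 0.82; 0 0 0 0 0 -0.3 0.82; 0 0 0 0 0 -0.9 0.82; 0 0 0 0 0 -0.9 0.82; 0 0 0 0 0 -0.9 0.82; 0 0 0 0 0 -0.9 0.82'; python3 go.py 0.40 -0.381 0.20 -88 16;  python3 - <<'E'
from fit import *
p,d,K,D,W=snap('wrist');cv2.imwrite('pics/w20.png',p[:,:,::-1])
P=cloud(d,K,D,W);Z=P[...,2];hsv=cv2.cvtColor(p,cv2.COLOR_RGB2HSV)
near=lambda x,y,r:(np.hypot(P[...,0]-x,P[...,1]-y)<r)
rect(near(.508,-.21,.045)&(Z>.05)&(Z<.06),.056,K,D,W,'head')
rect(near(.586,-.355,.06)&(Z>.083)&(Z<.095),.09,K,D,W,'handle')
rect(near(.586,-.355,.06)&(Z>.034)&(Z<.042),.04,K,D,W,'stand')
rect(near(.4521,-.381,.06)&(Z>.062)&(Z<.075),.07,K,D,W,'rib')
E
```

```text
clock: 60.15
tool_pos: [0.6272, -0.1966, 0.1773]
orientation: [-180.0, 0.1, -176.2]
force: [0.8, 0.3, -0.0]
opening: 0.0797
at [ 0.6272 -0.1966  0.1773] yaw -176.23 tilt 0.06 total rz -15.4 n 16
shift units in current axes (no turn): [ 5.97  -4.226 -0.568]
0 0 -0.96 0.37 -0.26 -0.04; 0 0 -0.96 0.40 -0.23 -0.04; 0 0 -0.96 0.42 -0.19 -0.04; 0 0 -0.96 0.43 -0.15 -0.04; 0 0 -0.96 0.45 -0.10 -0.04; 0 0 -0.96 0.45 -0.06 -0.04; 0 0 -0.96 0.46 -0.02 -0.04; 0 0 -0.96 0.46 0.03 -0.04; 0 0 -0.96 0.45 0.07 -0.04; 0 0 -0.96 0.44 0.11 -0.04; 0 0 -0.96 0.43 0.16 -0.04; 0 0 -0.96 0.41 0.20 -0.04; 0 0 -0.96 0.39 0.23 -0.04; 0 0 -0.96 0.37 0.27 -0.04; 0 0 -0.96 0.34 0.31 -0.04; 0 0 -0.96 0.31 0.34 -0.04
head rect c 0.5095 -0.2102 size 51.3 50.9 ang 4.7 | mean [ 0.5093 -0.2108] pca -4.6 n 1586 px 370.0 180.0
handle rect c 0.5904 -0.3455 size 47.6 16.3 ang 68.8 | mean [ 0.5907 -0.3443] pca 66.4 n 1091 px 313.0 25.0
stand rect c 0.5871 -0.3549 size 71.0 70.4 ang 69.0 | mean [ 0.586  -0.3479] pca 8.3 n 2652 px 309.0 36.0
rib rect c 0.4537 -0.3777 size 61.1 10.0 ang 6.1 | mean [ 0.452  -0.3789] pca 4.3 n 686 px 467.0 5.0
```

View pics/w20.png

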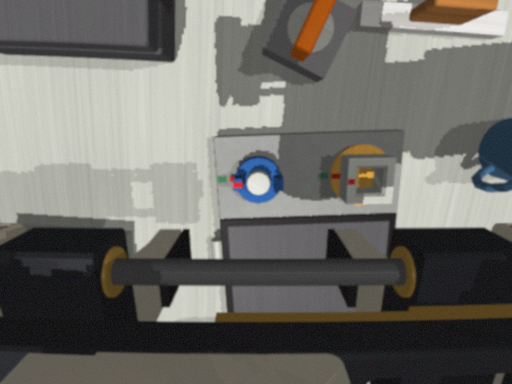

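```bash
python3 -m jog '0 0 -0.96 0.37 -0.26 -0.04 0; 0 0 -0.96 0.4 -0.23 -0.04 0; 0 0 -0.96 0.42 -0.19 -0.04 0; 0 0 -0.96 0.43 -0.15 -0.04 0; 0 0 -0.96 0.45 -0.1 -0.04 0; 0 0 -0.96 0.45 -0.06 -0.04 0; 0 0 -0.96 0.46 -0.02 -0.04 0; 0 0 -0.96 0.46 0.03 -0.04 0'; python3 -m jog '0 0 -0.96 0.45 0.07 -0.04 -0.2; 0 0 -0.96 0.44 0.11 -0.04 -0.2; 0 0 -0.96 0.43 0.16 -0.04 -0.2; 0 0 -0.96 0.41 0.2 -0.04 -0.2; 0 0 -0.96 0.39 0.23 -0.04 -0.2; 0 0 -0.96 0.37 0.27 -0.04 -0.2; 0 0 -0.96 0.34 0.31 -0.04 -0.2; 0 0 -0.96 0.31 0.34 -0.04 -0.2'; python3 -m jog '0 0 0 0 0 0 -0.2; 0 0 0 0 0 0 -0.2';  python3 - <<'E'
from fit import *
p,d,K,D,W=snap('wrist');cv2.imwrite('pics/w21.png',p[:,:,::-1])
P=cloud(d,K,D,W);Z=P[...,2];hsv=cv2.cvtColor(p,cv2.COLOR_RGB2HSV)
near=lambda x,y,r:(np.hypot(P[...,0]-x,P[...,1]-y)<r)
rect(near(.4521,-.381,.06)&(Z>.062)&(Z<.075),.07,K,D,W,'rib')
rect(near(.4521,-.381,.1)&(Z>.012)&(Z<.02),.018,K,D,W,'bar')
E
python3 go.py 0.4525 -0.381 0.10 -88
```

```text
clock: 61.2
tool_pos: [0.5127, -0.2892, 0.1886]
orientation: [-180.0, 0.0, -132.0]
force: [0.2, 0.9, -0.3]
opening: 0.0438
clock: 62.2
tool_pos: [0.3987, -0.3807, 0.2014]
orientation: [-180.0, -0.0, -88.0]
force: [0.3, -0.5, 0.0]
opening: 0.0352
clock: 62.45
tool_pos: [0.3995, -0.3803, 0.201]
orientation: [-180.0, -0.0, -88.3]
force: [0.2, 0.0, 0.9]
opening: 0.0351
rib rect c 0.4515 -0.3833 size 58.6 11.3 ang 2.1 | mean [ 0.4523 -0.3836] pca 2.3 n 637 px 262.0 133.0
bar rect c 0.4516 -0.3836 size 158.5 23.9 ang 1.9 | mean [ 0.4583 -0.3831] pca 1.7 n 2009 px 261.0 124.0
at [ 0.3996 -0.3802  0.2008] yaw -88.28 tilt 0.03 total rz -0.05 n 3
shift units in current axes (no turn): [ 0.061 -1.322  2.521]
0 0 -0.02 0.02 -0.44 0.84; 0 0 -0.02 0.02 -0.44 0.84; 0 0 -0.02 0.02 -0.44 0.84
```

View pics/w21.png

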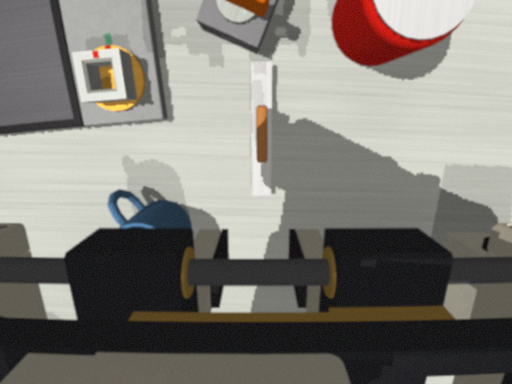

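Bar at (0.4518,-0.3834), yaw 2°. Go and grasp the rib.

```bash
python3 go.py 0.4518 -0.3834 0.007 -88; python3 -m jog '0 0 -0.05 0.04 -0.43 0.5 -0.2; 0 0 0 0.04 -0.43 0.6 -0.2; 0 0 0 0.05 -0.44 0.7 -0.2; 0 0 0 0 0 0.8 -0.2; 0 0 0 0 0 0.4 -0.2; 0 0 0 0 0 0 -0.2'; python3 go.py 0.4518 -0.3834 0.007 -88
```

```text
at [ 0.3996 -0.3802  0.2008] yaw -88.28 tilt 0.03 total rz -0.05 n 6
shift units in current axes (no turn): [ 0.12  -1.302  4.846]
0 0 -0.01 0.02 -0.22 0.81; 0 0 -0.01 0.02 -0.22 0.81; 0 0 -0.01 0.02 -0.22 0.81; 0 0 -0.01 0.02 -0.22 0.81; 0 0 -0.01 0.02 -0.22 0.81; 0 0 -0.01 0.02 -0.22 0.81
clock: 63.25
tool_pos: [0.4509, -0.3833, 0.0797]
orientation: [179.9, 0.0, -87.9]
force: [0.4, -0.7, 0.6]
opening: 0.0348
at [ 0.4509 -0.3833  0.0797] yaw -87.92 tilt 0.13 total rz 0.01 n 2
shift units in current axes (no turn): [ 0.004 -0.021  1.818]
0 0 0.01 0.00 -0.01 0.91; 0 0 0.01 0.00 -0.01 0.91
```

```bash
python3 -m jog '0 0 0 0 -0.02 0.5 -0.2; 0 0 0 0 0 0.7 -0.2; 0 0 0 0 0 0.45 -0.2; 0 0 0 0 0 0.17 -0.2; 0 0 0 0 0 0 -0.2; 0 0 0 0 0 0 -1; 0 0 0 0 0 0 -1; 0 0 0 0 0 0 -1'; python3 -m jog '0 0 0 0 0 0 -1; 0 0 0 0 0 -0.3 -1; 0 0 0 0 0 -0.8 -1; 0 0 0 0 0 -0.9 -1; 0 0 0 0 0 -0.9 -1; 0 0 0 0 0 -0.9 -1'; python3 -c "
import numpy as np
for c in [(0.549,-0.031)]: pass
a=np.radians(5.3);u=np.array([np.cos(a),np.sin(a)]);v=np.array([-u[1],u[0]])
d=np.array([.5080,-.2101]);c=np.array([.6272,-.1968])
e=c-d;print(np.degrees(np.arctan2(e[1],e[0])),np.linalg.norm(e))
o=(d+c)/2+.18*v;print('iron origin',o,'edge mid',o+.13*v,'bar',o+.142*v)"
```

```text
clock: 64.25
tool_pos: [0.4524, -0.3837, 0.0082]
orientation: [-180.0, -0.0, -87.9]
force: [2.2, -0.8, -3.8]
opening: 0.0117
clock: 65.0
tool_pos: [0.4517, -0.3834, 0.1612]
orientation: [180.0, 0.0, -87.9]
force: [1.1, -0.2, -3.3]
opening: 0.0118
6.366568587575251 0.11993969317953082
iron origin [ 0.55097329 -0.02421955] edge mid [0.53896512 0.10522466] bar [0.53785667 0.11717335]
```

```bash
python3 go.py 0.45 0.17 0.20 -84.4 16
```

```text
at [ 0.4517 -0.3834  0.1612] yaw -87.93 tilt 0.03 total rz -0.62 n 16
shift units in current axes (no turn): [-13.828  -0.456  -0.97 ]
0 0 -0.04 -0.86 -0.03 -0.06; 0 0 -0.04 -0.86 -0.03 -0.06; 0 0 -0.04 -0.86 -0.04 -0.06; 0 0 -0.04 -0.86 -0.04 -0.06; 0 0 -0.04 -0.86 -0.04 -0.06; 0 0 -0.04 -0.86 -0.05 -0.06; 0 0 -0.04 -0.86 -0.05 -0.06; 0 0 -0.04 -0.86 -0.05 -0.06; 0 0 -0.04 -0.86 -0.06 -0.06; 0 0 -0.04 -0.86 -0.06 -0.06; 0 0 -0.04 -0.86 -0.06 -0.06; 0 0 -0.04 -0.86 -0.07 -0.06; 0 0 -0.04 -0.86 -0.07 -0.06; 0 0 -0.04 -0.86 -0.07 -0.06; 0 0 -0.04 -0.86 -0.08 -0.06; 0 0 -0.04 -0.86 -0.08 -0.06
```

```bash
python3 -m jog '0 0 -0.04 -0.5 -0.03 -0.06 -1; 0 0 -0.04 -0.86 -0.03 -0.06 -1; 0 0 -0.04 -0.86 -0.04 -0.06 -1; 0 0 -0.04 -0.86 -0.04 -0.06 -1; 0 0 -0.04 -0.86 -0.04 -0.06 -1; 0 0 -0.04 -0.86 -0.05 -0.06 -1; 0 0 -0.04 -0.86 -0.05 -0.06 -1; 0 0 -0.04 -0.86 -0.05 -0.06 -1'; python3 -m jog '0 0 -0.04 -0.86 -0.06 -0.06 -1; 0 0 -0.04 -0.86 -0.06 -0.06 -1; 0 0 -0.04 -0.86 -0.06 -0.06 -1; 0 0 -0.04 -0.86 -0.07 -0.06 -1; 0 0 -0.04 -0.86 -0.07 -0.06 -1; 0 0 -0.04 -0.86 -0.07 -0.06 -1; 0 0 -0.04 -0.86 -0.08 -0.06 -1; 0 0 -0.04 -0.86 -0.08 -0.06 -1'; python3 -m jog '0 0 0 -0.3 0 0 -1; 0 0 0 0 0 0 -1; 0 0 0 0 0 0 -1'
python3 - <<'E'
from fit import *
p,d,K,D,W=snap('wrist');cv2.imwrite('pics/w22.png',p[:,:,::-1]); np.savez('w22.npz',p=p,d=d,W=W); o=ctrl.get_obs();print(o['tool_pos'],o['orientation'])
P=cloud(d,K,D,W);Z=P[...,2];hsv=cv2.cvtColor(p,cv2.COLOR_RGB2HSV)
b=((hsv[...,0]>100)&(hsv[...,0]<125)&(hsv[...,1]>130)&(P[...,1]>0.05)&(P[...,1]<0.2)&(Z>0.015)&(Z<0.03))
rect(b,.02,K,D,W,'blue')
ys,xs=np.nonzero(b)
q=planepix(np.c_[xs,ys],.02,K,D,W)[:,:2]
# outer edge: per x-bin max y
pts=[]
for x0 in np.arange(.45,.64,.01):
    k=abs(q[:,0]-x0)<.005
    if k.sum()>3: pts.append((x0,q[k,1].max(),q[k,1].min()))
pts=np.array(pts);print(pts.round(4)); f=np.polyfit(pts[:,0],pts[:,1],1);print('outer line slope deg',np.degrees(np.arctan(f[0])),'y at .54',np.polyval(f,.54))
E
```

```text
clock: 66.0
tool_pos: [0.4507, -0.121, 0.1782]
orientation: [179.9, 0.0, -86.1]
force: [0.5, 0.5, -3.4]
opening: 0.0118
clock: 67.0
tool_pos: [0.4499, 0.1544, 0.1974]
orientation: [179.9, -0.0, -84.2]
force: [0.2, -0.3, -2.4]
opening: 0.0119
clock: 67.38
tool_pos: [0.4496, 0.1647, 0.1977]
orientation: [179.9, -0.0, -84.3]
force: [0.4, -0.2, -3.5]
opening: 0.0118
[0.44983058 0.16458581 0.19790206] [ 1.79964193e+02 -2.08098953e-02 -8.42950265e+01]
blue rect c 0.5366 0.0986 size 215.2 15.9 ang 6.2 | mean [0.5448 0.0993] pca 5.9 n 2370 px 321.0 97.0
[[0.45   0.0967 0.0818]
 [0.46   0.0982 0.0832]
 [0.47   0.0986 0.0848]
 [0.48   0.1    0.0845]
 [0.49   0.1008 0.0854]
 [0.5    0.1018 0.0872]
 [0.51   0.1032 0.0887]
 [0.52   0.1048 0.0891]
 [0.53   0.1061 0.0903]
 [0.54   0.1066 0.091 ]
 [0.55   0.108  0.0926]
 [0.56   0.1087 0.0935]
 [0.57   0.1097 0.0945]
 [0.58   0.111  0.0956]
 [0.59   0.1115 0.0964]
 [0.6    0.1127 0.0972]
 [0.61   0.1134 0.0984]
 [0.62   0.1143 0.1   ]
 [0.63   0.1152 0.1004]]
outer line slope deg 5.959489791001949 y at .54 0.10638893309315411
```

View pics/w22.png

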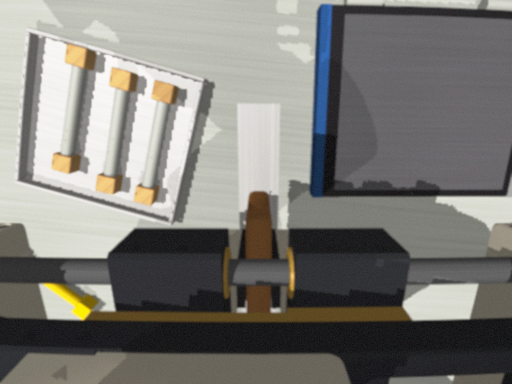

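```bash
python3 go.py 0.534 0.128 0.05 -84.05 8
```

```text
at [0.4498 0.1646 0.1979] yaw -84.3 tilt 0.04 total rz -0.04 n 8
shift units in current axes (no turn): [ 1.119 -2.003  3.698]
0 0 -0.01 0.14 -0.25 0.46; 0 0 -0.01 0.14 -0.25 0.46; 0 0 -0.01 0.14 -0.25 0.46; 0 0 -0.01 0.14 -0.25 0.46; 0 0 -0.01 0.14 -0.25 0.46; 0 0 -0.01 0.14 -0.25 0.46; 0 0 -0.01 0.14 -0.25 0.46; 0 0 -0.01 0.14 -0.25 0.46
```

```bash
python3 -m jog '0 0 -0.04 0.22 -0.4 0.2 -1; 0 0 0 0.22 -0.4 0.5 -1; 0 0 0 0.22 -0.4 0.6 -1; 0 0 0 0.22 -0.4 0.7 -1; 0 0 0 0.23 -0.4 0.8 -1; 0 0 0 0 0 0.7 -1; 0 0 0 0 0 0.2 -1; 0 0 0 0 0 0 -1'; python3 go.py 0.534 0.125 0.0095 -84.05
```

```text
clock: 68.42
tool_pos: [0.5344, 0.1291, 0.0503]
orientation: [180.0, -0.0, -84.0]
force: [0.8, 0.8, -3.3]
opening: 0.0122
at [0.5344 0.1291 0.0503] yaw -84.05 tilt 0.03 total rz 0.0 n 2
shift units in current axes (no turn): [0.1   0.021 1.02 ]
0 0 0.00 0.05 0.01 0.51; 0 0 0.00 0.05 0.01 0.51
```

```bash
python3 -m jog '0 0 0 0.1 0.02 0.3 -1; 0 0 0 0 0 0.4 -1; 0 0 0 0 0 0.25 -1; 0 0 0 0 0 0.07 -1; 0 0 0 0 0 0 -1; 0 0 0 0 0 0 -1'
python3 - <<'E'
from fit import *
p,d,K,D,W=snap('wrist');cv2.imwrite('pics/w23.png',p[:,:,::-1])
p,d,K,D,W=snap('side');cv2.imwrite('pics/sd23.png',cv2.resize(p[150:270,180:330,::-1],None,fx=5,fy=5,interpolation=cv2.INTER_CUBIC))
E
```

```text
clock: 69.18
tool_pos: [0.5343, 0.1257, 0.0097]
orientation: [-180.0, 0.0, -84.0]
force: [0.2, -0.3, -3.9]
opening: 0.0116
```

View pics/w23.png

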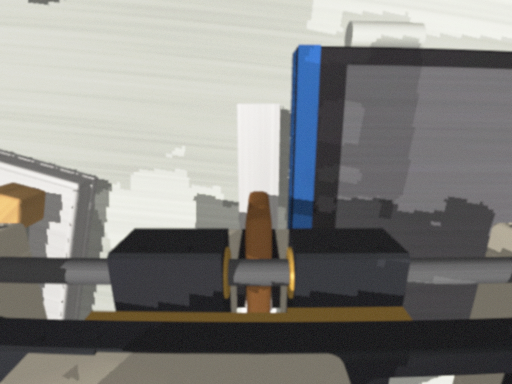

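View pics/sd23.png

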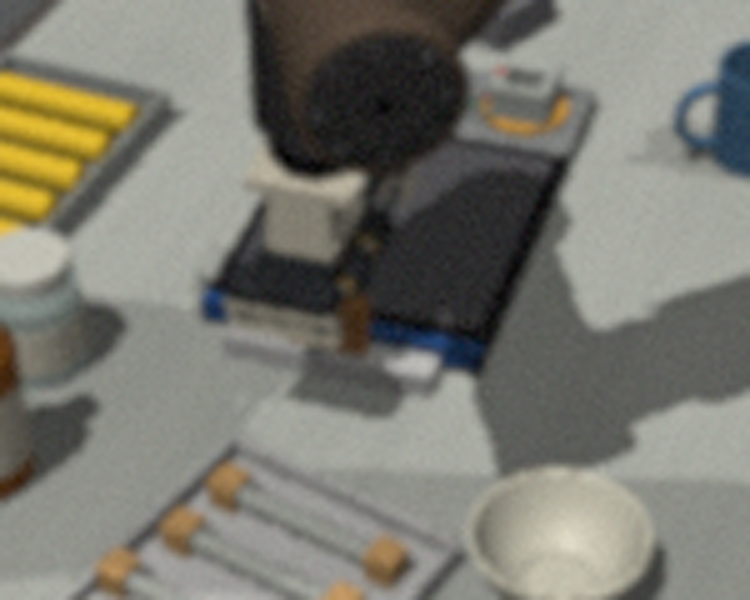

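```bash
python3 -m jog '0 0 0 0.05 0 0.02 -1; 0 0 0 0.05 0 0 -1; 0 0 0 0 0 0 -1'; python3 -m jog '0 0 0 0.05 0 0 -1; 0 0 0 0 0 0 -1';  python3 -m jog '0 0 0 0.03 0 0 -1; 0 0 0 0 0 0 -1'
```

```text
clock: 69.65
tool_pos: [0.5344, 0.1213, 0.0086]
orientation: [-180.0, -0.0, -84.0]
force: [-0.1, 0.4, -4.1]
opening: 0.0115
clock: 69.9
tool_pos: [0.5346, 0.1194, 0.0085]
orientation: [180.0, -0.0, -84.0]
force: [0.4, -0.5, -4.0]
opening: 0.0117
clock: 70.15
tool_pos: [0.5347, 0.1182, 0.0086]
orientation: [180.0, -0.0, -84.0]
force: [-0.1, 0.1, -3.5]
opening: 0.0119
```

```bash
python3 -m jog '0 0 0 0.03 0 0 -1; 0 0 0 0 0 0 -1'; python3 -m jog '0 0 0 0.02 0 0 -1; 0 0 0 0 0 0 -1';  python3 -m jog '0 0 0 0.02 0 0 -1; 0 0 0 0 0 0 -1'
```

```text
clock: 70.4
tool_pos: [0.5349, 0.1175, 0.0086]
orientation: [-180.0, 0.0, -84.0]
force: [-1.5, 2.4, -2.9]
opening: 0.0117
clock: 70.65
tool_pos: [0.535, 0.1174, 0.0086]
orientation: [-180.0, 0.1, -84.0]
force: [-3.3, 8.4, -3.2]
opening: 0.0118
clock: 70.9
tool_pos: [0.535, 0.1174, 0.0086]
orientation: [-180.0, 0.1, -84.0]
force: [-5.8, 11.2, -2.9]
opening: 0.0122
```

```bash
python3 -m jog '0 0 0 -0.02 0 0.02 -1; 0 0 0 0 0 0 -1'; python3 -m jog '0 0 0 0 0 0.02 -1; 0 0 0 0 0 0 -1'
```

```text
clock: 71.15
tool_pos: [0.5352, 0.1174, 0.0082]
orientation: [-179.9, 0.1, -84.0]
force: [-3.9, 7.1, 0.8]
opening: 0.0121
clock: 71.4
tool_pos: [0.5352, 0.1175, 0.0082]
orientation: [-179.9, 0.1, -84.0]
force: [-6.3, 7.0, 9.2]
opening: 0.0122
```

Contact with the counter and the edge. Release and lift.

```bash
python3 -m jog '0 0 0 -0.01 0 -0.02 -1; 0 0 0 0 0 0 -0.4; 0 0 0 0 0 0 -0.4; 0 0 0 0 0 0 -0.4; 0 0 0 0 0 -0.4 -0.4; 0 0 0 0 0 -0.8 -0.4; 0 0 0 0 0 -0.9 -0.4; 0 0 0 0 0 -0.9 -0.4'; python3 -m jog '0 0 0 -0.3 0.6 -0.9 0; 0 0 0 -0.3 0.8 -0.9 0; 0 0 0 -0.3 0.8 -0.5 0; 0 0 0 -0.3 0.4 0 0; 0 0 0 0 0 0 0; 0 0 0 0 0 0 0'
python3 - <<'E'
from fit import *
p,d,K,D,W=snap('wrist');cv2.imwrite('pics/w24.png',p[:,:,::-1]); np.savez('w24.npz',p=p,d=d,W=W)
P=cloud(d,K,D,W);Z=P[...,2];hsv=cv2.cvtColor(p,cv2.COLOR_RGB2HSV)
near=lambda x,y,r:(np.hypot(P[...,0]-x,P[...,1]-y)<r)
rect(near(.535,.118,.06)&(Z>.062)&(Z<.075),.07,K,D,W,'rib')
b=((hsv[...,0]>100)&(hsv[...,0]<125)&(hsv[...,1]>130)&(P[...,1]>0.05)&(P[...,1]<0.2)&(Z>0.012)&(Z<0.03))
rect(b,.02,K,D,W,'blue')
w=near(.535,.118,.1)&(Z>.012)&(Z<.022)&(hsv[...,1]<60)&(hsv[...,2]>100)
rect(w,.018,K,D,W,'bar')
p,d,K,D,W=snap('side');cv2.imwrite('pics/sd24.png',cv2.resize(p[150:310,160:310,::-1],None,fx=4,fy=3.7,interpolation=cv2.INTER_CUBIC))
E
```

```text
clock: 72.4
tool_pos: [0.535, 0.1166, 0.1301]
orientation: [-179.9, 0.0, -84.0]
force: [0.7, 0.6, -0.4]
opening: 0.0265
clock: 73.15
tool_pos: [0.4268, 0.1535, 0.2203]
orientation: [-180.0, 0.0, -84.0]
force: [0.3, 0.1, 0.1]
opening: 0.0437
rib rect c 0.5337 0.1177 size 58.7 12.3 ang 5.5 | mean [0.5344 0.1177] pca 5.7 n 655 px 301.0 84.0
blue rect c 0.531 0.0977 size 205.0 14.8 ang 6.0 | mean [0.5376 0.0975] pca 5.9 n 1763 px 312.0 85.0
bar rect c 0.5756 0.0506 size 117.6 52.3 ang 50.0 | mean [0.5803 0.0524] pca 35.1 n 2428 px 354.0 54.0
```

View pics/w24.png

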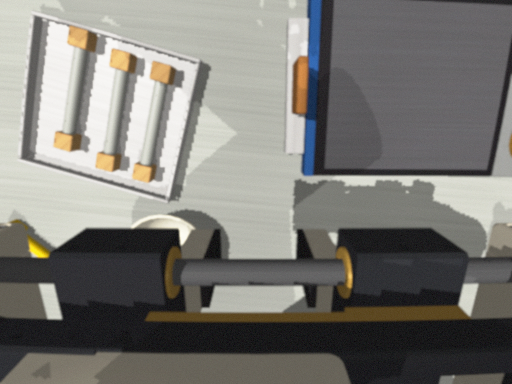

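View pics/sd24.png

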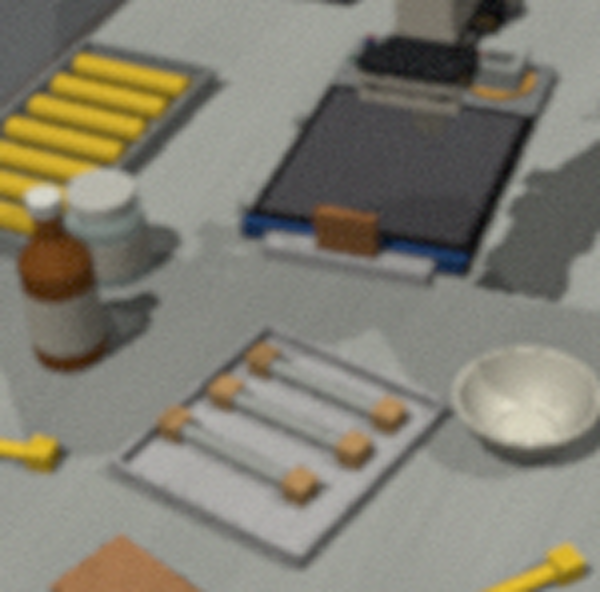

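Run:
```python
from fit import *
p,d,K,D,W=snap('scene');cv2.imwrite('pics/s25.png',cv2.resize(p[:,:,::-1],(800,600),interpolation=cv2.INTER_CUBIC))
r=nets.boxes_of('rod1','scene');print([(round(x['score'],2),np.round(x['location'],3).tolist()) for x in r])
P=cloud(d,K,D,W);Z=P[...,2]
near=lambda x,y,r:(np.hypot(P[...,0]-x,P[...,1]-y)<r)
rect(near(.59,-.355,.05)&(Z>.080)&(Z<.097),.09,K,D,W,'handle')
print(np.nanmedian(Z[near(.59,-.355,.05)&(Z>.080)]))
rect(near(.59,-.355,.06)&(Z>.036)&(Z<.045),.04,K,D,W,'stand')
rect(near(.538,.118,.06)&(Z>.062)&(Z<.075),.07,K,D,W,'rib')
p,d,K,D,W=snap('side');cv2.imwrite('pics/sd25.png',cv2.resize(p[:,:,::-1],(800,600),interpolation=cv2.INTER_CUBIC))
r=nets.boxes_of('rod1','side');print([(round(x['score'],2),np.round(x['location'],3).tolist()) for x in r])
```

```text
[(0.76, [0.729, 0.461, 0.019]), (0.69, [0.481, 0.294, 0.024]), (0.6, [0.304, 0.496, 0.019]), (0.57, [0.502, 0.389, 0.023]), (0.54, [0.486, 0.341, 0.025])]
handle rect c 0.5902 -0.3552 size 64.2 18.9 ang 69.6 | mean [ 0.59   -0.3548] pca 68.6 n 168 px 204.0 297.0
0.08942845228243423
stand rect c 0.5889 -0.3549 size 72.3 71.0 ang -21.4 | mean [ 0.5941 -0.3587] pca -15.5 n 352 px 206.0 305.0
rib rect c 0.5384 0.1141 size 59.8 15.7 ang 5.9 | mean [0.5391 0.1145] pca 5.6 n 69 px 281.0 173.0
[(0.86, [0.711, 0.469, 0.02]), (0.75, [0.479, 0.348, 0.027]), (0.62, [0.465, 0.302, 0.022]), (0.57, [0.264, 0.462, 0.02]), (0.56, [0.505, 0.398, 0.028]), (0.47, [0.521, -0.027, 0.018])]
```

View pics/s25.png

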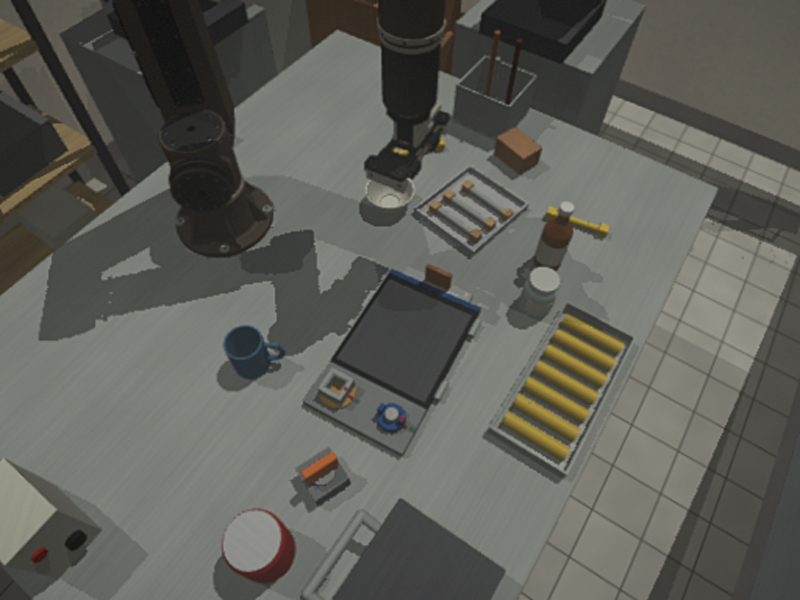

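View pics/sd25.png

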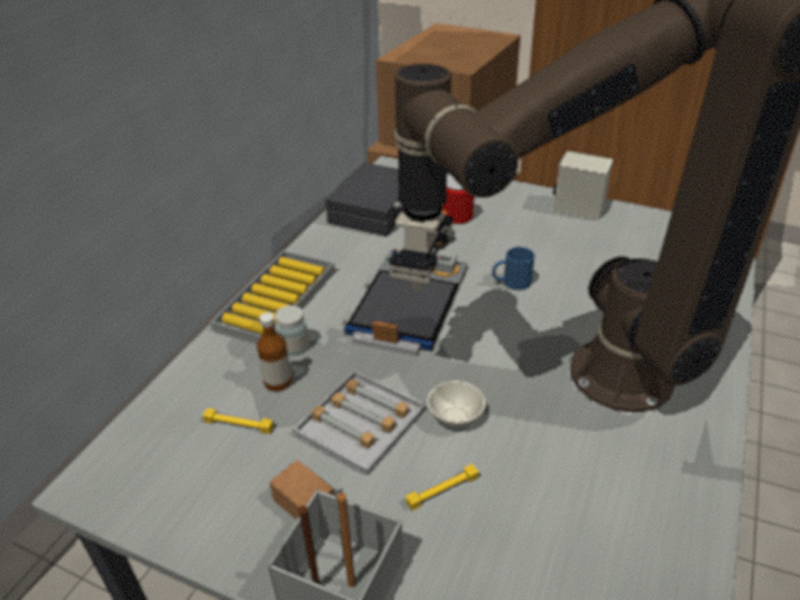

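```bash
python3 -c "
from plant import ctrl
print(ctrl.close_job(), ctrl.get_obs()['clock'])"
```

```text
the job is handed in; nothing more can be done
the job is handed in; nothing more can be done
```

I handed the job in at about 73 s of the 210 s allowed. My last camera checks showed every goal met; the hand-in itself gives no verdict.

- **Rods:** Three rolling rods were present, and all lie flat side by side in the tray in both camera views. I left the two yellow look-alikes alone, and no fourth rod showed.
- **Drive:** The key dropped home in the drive head, with contact felt at about 14 N. It turned the drive to green, and the head's sides now line up with the iron's to about 1°.
- **Collar:** I put the key back in its stand first, then turned the collar to its stop, where the twist moment rose to 1.28 N m. Its pointer is on the green mark.
- **Key:** It stands fully home in its stand with the handle top at about 90 mm, though a quarter turn from how it started.
- **Bar:** I pushed the bar against the blue edge until it touched. The last picture put its centre about 142 mm from the iron's centre (flush), about 0.3° off the edge and close to the edge's middle.

**Off or disagreeing:**
- The fingertips sit about 24 mm short of the stated TCP, so my first two attempts on the first rod closed on air. I lowered every later grasp to allow for this.
- The scene camera reads about 3–4 mm further in x than the wrist camera. I used the wrist camera for all positions.
- I saw no sign of a rod or the bar being knocked aside, and the bystanders looked untouched in the last pictures.

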